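# Pack the spice jars into the jar carrier

## Task

Pack every spice jar on the worktop into the jar carrier: snap both rocker catches open, lift the cover off and set it right way up on the worktop, then stand each jar upright in a cell of its own. Put the cover back fully down on the carrier and snap both catches shut over its lips, without shoving the other groceries about.

Things in the scene. Friction and masses are not known exactly. Their poses are not given: they have to be found in the camera images.
- carrier: Bottom half of a white plastic jar carrier, stands firm: open tray 270 (x) by 182 (y) mm, walls 48 mm high, 43 mm high dividers make 3 x 2 cells 84 mm wide. The ledge round it, 40 mm high, 302 by 226 mm outside, carries the cover. Origin: centre of its underside. A rocker catch stands at the middle of its +y and its -y side, reaching 189 mm from the centre when open
- cell0 (a point): centre of the floor of the cell on the carrier's +x row, +y side; the floor is 6 mm above the worktop
- cell1 (a point): centre of the floor of the cell on the carrier's +x row, -y side; the floor is 6 mm above the worktop
- cell2 (a point): centre of the floor of the cell on the carrier's middle row, +y side; the floor is 6 mm above the worktop
- cell3 (a point): centre of the floor of the cell on the carrier's middle row, -y side; the floor is 6 mm above the worktop
- cell4 (a point): centre of the floor of the cell on the carrier's -x row, +y side; the floor is 6 mm above the worktop
- cell5 (a point): centre of the floor of the cell on the carrier's -x row, -y side; the floor is 6 mm above the worktop
- cover: Loose white cover, 0.45 kg: hood 286 (x) by 198 (y) mm, 68 mm high, open below, a lip 14 mm wide, 5 mm thick at the foot of its +y and -y sides. Origin: centre of its underside. Fitted (as at the start, held by both catches) it is over the tray walls with 4 mm play, sits on the ledge, origin 40 mm above the carrier's, axes parallel (or half a turn), and clears jars in the cells
- cover_handle (a point): centre of the cover's grey handle bar, 103 mm above the cover's underside; the bar runs along the cover's x, 124 mm long, 18 mm wide (y), 14 mm high, with 28 mm of free height below it between two posts 92 mm apart
- catch_left (a joint): angle (rad) of the grey rocker catch at the carrier's +y side: 0 shut (claw over the cover's lip), 0.7 open (claw up, clear of the lip); a spring snaps it to the nearer end, dead centre 0.35. V-shaped seesaw 52 mm wide, pivot along the carrier's x, 139 mm from its centre, 26 mm above the worktop: claw arm towards the cover, 50 mm paddle away from it
- left_paddle (a point): upper face of the +y catch's paddle, 36 mm from the pivot; moves with it. Shut: 160 mm from the carrier's centre, 55 mm high, the paddle rising outwards at 49 degrees; pressing it down (about 6 N) throws the catch open. Open: 174 mm and 35 mm, the paddle lying 9 degrees above level
- left_claw (a point): top of the +y catch's claw; moves with it. Shut: 113 mm from the carrier's centre, 52 mm high. Open: 136 mm and 63 mm, the claw arm upright beside the lying paddle; pushing its outer face level towards the cover (about 5 N, 45 to 63 mm above the worktop, some 25 mm of travel) throws the catch shut
- catch_right (a joint): angle (rad) of the grey rocker catch at the carrier's -y side: 0 shut (claw over the cover's lip), 0.7 open (claw up, clear of the lip); a spring snaps it to the nearer end, dead centre 0.35. V-shaped seesaw 52 mm wide, pivot along the carrier's x, 139 mm from its centre, 26 mm above the worktop: claw arm towards the cover, 50 mm paddle away from it
- right_paddle (a point): upper face of the -y catch's paddle, 36 mm from the pivot; moves with it. Shut: 160 mm from the carrier's centre, 55 mm high, the paddle rising outwards at 49 degrees; pressing it down (about 6 N) throws the catch open. Open: 174 mm and 35 mm, the paddle lying 9 degrees above level
- right_claw (a point): top of the -y catch's claw; moves with it. Shut: 113 mm from the carrier's centre, 52 mm high. Open: 136 mm and 63 mm, the claw arm upright beside the lying paddle; pushing its outer face level towards the cover (about 5 N, 45 to 63 mm above the worktop, some 25 mm of travel) throws the catch shut
- jar1: Straight round spice jar of clear glass with a black screw cap as wide as the jar, 54 mm across, 84 mm high with its 22 mm cap, about 0.2 kg, heavy in its lower half. Origin at the centre of its foot, z up. May be absent (None)
- jar2: Straight round spice jar of clear glass with a black screw cap as wide as the jar, 54 mm across, 84 mm high with its 22 mm cap, about 0.2 kg, heavy in its lower half. Origin at the centre of its foot, z up. May be absent (None)
- jar3: Straight round spice jar of clear glass with a black screw cap as wide as the jar, 54 mm across, 84 mm high with its 22 mm cap, about 0.2 kg, heavy in its lower half. Origin at the centre of its foot, z up. May be absent (None)
- jar4: Straight round spice jar of clear glass with a black screw cap as wide as the jar, 54 mm across, 84 mm high with its 22 mm cap, about 0.2 kg, heavy in its lower half. Origin at the centre of its foot, z up. May be absent (None)
- jar5: Straight round spice jar of clear glass with a black screw cap as wide as the jar, 54 mm across, 84 mm high with its 22 mm cap, about 0.2 kg, heavy in its lower half. Origin at the centre of its foot, z up. May be absent (None)
- tin: bystander: food tin 74 mm across, 108 mm high; origin at the centre of its foot
- canister: bystander: glass storage canister with wooden lid, 98 mm across, 125 mm high; origin at the centre of its foot
- oil_bottle: bystander: oil bottle 64 mm across, 237 mm high; origin at the centre of its foot

How it is judged:
On the way, in this order (a step that is already met when the one before it is completed fails the run):
1. both rocker catches thrown open (value of joint each of catch_left, catch_right above 0.55 rad), for 0.2 s.
2. cover taken off and set right way up on the worktop, let go (height (world z) of cover below 0.008 m and angle between cover's own z axis and vertical below 0.06 rad and horizontal distance between cover and carrier above 0.19 m and contact force between the fingers and cover below 0.5 N), for 0.2 s.
3. every jar upright on the floor of a cell of its own, let go ((horizontal distance between jar1 and cell0 below 0.026 m or horizontal distance between jar1 and cell1 below 0.026 m or horizontal distance between jar1 and cell2 below 0.026 m or horizontal distance between jar1 and cell3 below 0.026 m or horizontal distance between jar1 and cell4 below 0.026 m or horizontal distance between jar1 and cell5 below 0.026 m) and z of each of jar1, jar2, jar3, jar4, jar5 in the frame of carrier below 0.012 m and angle between each of jar1, jar2, jar3, jar4, jar5's own z axis and vertical below 0.12 rad and (horizontal distance between jar2 and cell0 below 0.026 m or horizontal distance between jar2 and cell1 below 0.026 m or horizontal distance between jar2 and cell2 below 0.026 m or horizontal distance between jar2 and cell3 below 0.026 m or horizontal distance between jar2 and cell4 below 0.026 m or horizontal distance between jar2 and cell5 below 0.026 m) and (horizontal distance between jar3 and cell0 below 0.026 m or horizontal distance between jar3 and cell1 below 0.026 m or horizontal distance between jar3 and cell2 below 0.026 m or horizontal distance between jar3 and cell3 below 0.026 m or horizontal distance between jar3 and cell4 below 0.026 m or horizontal distance between jar3 and cell5 below 0.026 m) and (horizontal distance between jar4 and cell0 below 0.026 m or horizontal distance between jar4 and cell1 below 0.026 m or horizontal distance between jar4 and cell2 below 0.026 m or horizontal distance between jar4 and cell3 below 0.026 m or horizontal distance between jar4 and cell4 below 0.026 m or horizontal distance between jar4 and cell5 below 0.026 m) and (horizontal distance between jar5 and cell0 below 0.026 m or horizontal distance between jar5 and cell1 below 0.026 m or horizontal distance between jar5 and cell2 below 0.026 m or horizontal distance between jar5 and cell3 below 0.026 m or horizontal distance between jar5 and cell4 below 0.026 m or horizontal distance between jar5 and cell5 below 0.026 m) and contact force between the fingers and jar1 below 0.5 N and contact force between the fingers and jar2 below 0.5 N and contact force between the fingers and jar3 below 0.5 N and contact force between the fingers and jar4 below 0.5 N and contact force between the fingers and jar5 below 0.5 N), for 0.2 s.
4. cover fully down on the carrier (z of cover in the frame of carrier between 0.036 and 0.044 m and angle between cover's own z axis and vertical below 0.04 rad and horizontal distance between cover and carrier below 0.012 m), for 0.2 s.
5. both catches snapped shut over the cover's lips (all of step 4 and value of joint each of catch_left, catch_right below 0.12 rad), for 0.2 s.
At the end, for the whole second after the job is handed in: Every jar stands upright (within 7 degrees) on the floor of a cell of its own; the cover sits down on the carrier's ledge (origin 36 to 44 mm above the carrier's, within 12 mm of centre, level within 2 degrees); both catches are shut (joint below 0.12 rad); all at rest (all of step 5 and (horizontal distance between jar1 and cell0 below 0.026 m or horizontal distance between jar1 and cell1 below 0.026 m or horizontal distance between jar1 and cell2 below 0.026 m or horizontal distance between jar1 and cell3 below 0.026 m or horizontal distance between jar1 and cell4 below 0.026 m or horizontal distance between jar1 and cell5 below 0.026 m) and z of each of jar1, jar2, jar3, jar4, jar5 in the frame of carrier below 0.012 m and angle between each of jar1, jar2, jar3, jar4, jar5's own z axis and vertical below 0.12 rad and (horizontal distance between jar2 and cell0 below 0.026 m or horizontal distance between jar2 and cell1 below 0.026 m or horizontal distance between jar2 and cell2 below 0.026 m or horizontal distance between jar2 and cell3 below 0.026 m or horizontal distance between jar2 and cell4 below 0.026 m or horizontal distance between jar2 and cell5 below 0.026 m) and (horizontal distance between jar3 and cell0 below 0.026 m or horizontal distance between jar3 and cell1 below 0.026 m or horizontal distance between jar3 and cell2 below 0.026 m or horizontal distance between jar3 and cell3 below 0.026 m or horizontal distance between jar3 and cell4 below 0.026 m or horizontal distance between jar3 and cell5 below 0.026 m) and (horizontal distance between jar4 and cell0 below 0.026 m or horizontal distance between jar4 and cell1 below 0.026 m or horizontal distance between jar4 and cell2 below 0.026 m or horizontal distance between jar4 and cell3 below 0.026 m or horizontal distance between jar4 and cell4 below 0.026 m or horizontal distance between jar4 and cell5 below 0.026 m) and (horizontal distance between jar5 and cell0 below 0.026 m or horizontal distance between jar5 and cell1 below 0.026 m or horizontal distance between jar5 and cell2 below 0.026 m or horizontal distance between jar5 and cell3 below 0.026 m or horizontal distance between jar5 and cell4 below 0.026 m or horizontal distance between jar5 and cell5 below 0.026 m) and linear speed of each of cover, jar1, jar2, jar3, jar4, jar5 below 0.02 m/s); the robot touches nothing.
It fails at once if a bystander (tin, canister, oil bottle) pushed more than 30 mm (distance of any of tin, canister, oil_bottle from where it was at the start of the episode above 0.03 m).
Of jar1, jar2, jar3, jar4, jar5 only 3 to 5 are there at a start; the rules pass over those that are not, and their reading is None.
At some moment in a run one of jar1, jar2, jar3, jar4, jar5, cover may be knocked a few centimetres aside while the robot is not near it.
It also fails if it takes over 208 s, if anything falls off the work surface, if the arm or the gripper's body presses on something with over 40 N, if the wrist force passes 120 N, or if a joint passes its speed limit or range.

## Robot

A 6-joint arm with a two-finger parallel gripper is mounted at the origin on the work surface. World frame = base frame: x ahead of the robot, y to its left, z up, the work surface at z = 0. Lengths are in m, angles in rad, forces in N, time in s.
With the tool pointing down it reaches from about 0.3 to 0.775 m from the base axis. Payload 14.6 kg.
Tool frame: the origin (TCP) lies at the very end of the fingers, on their centre line; the grasp point (between the pads) lies 19 mm behind it (ctrl.hold_point_z is the z of the grasp point in the tool frame, in m); z points along the fingers, y is the direction in which the jaws open and shut (so a half turn about z gives the same grasp; the last joint's range is limited). The gripper opens to 94 mm and grips with 3 to 60 N. Pads are 16 mm wide; open, the fingers measure 119 mm over their backs; the gripper's body (75 mm by 177 mm) begins 78 mm behind the grasp point.
Start: joints at [1.193, 0.3, 1.521, -0, 1.321, -0.067], TCP at [0.168, 0.524, 0.205] pointing down, gripper open.
Joint ranges: [-3.03, 3.03], [-0.79, 2.21], [0.23, 2.52], [-1.04, 4.18], [0, 3.07], [-2.55, 2.55]. Speed limits (rad/s): [2.22, 2.22, 2.57, 3.14, 3.14, 3.14].

## Interface

Orientations are given as [roll, pitch, yaw] about the fixed x, y, z axes, in that order (R = Rz(yaw) Ry(pitch) Rx(roll)).
In Python, from station import ctrl, cams, hand_in gives the robot as it stands.
- The arm moves only by the tool servo_tool, never from a script. Its argument "rows" is a list of rows, each a list of 7 numbers: the shift along the world's x, y, z in m, then the turn, a rotation vector about the world's x, y, z in rad, then the gripper command: -1 is shut, 1 is fully open, values between are in proportion. A call has exactly 8 rows; each row is the pose to reach, as a shift and turn from the pose measured when the call began; what a row does not reach only later rows make up. A row lasts 1/12 s, in which the tool goes at most 41.7 mm and 7.16 degrees, less where a joint would pass 70% of its speed; a pose out of reach is approached as far as the arm can. A call with a gripper value outside its range is refused whole. The fingers move at their own pace and stop on an object; "newtons" is the grip in N (left out, the last holds). Time passes only in rows, so rows that repeat a pose let the fingers close, or fill a call up. It gives the time, the measured TCP pose, the force and the opening at its end, in the units of the state.
- ctrl.get_obs(): the state, without advancing time (a new reading comes with each control period).
- cams.camera(name): name is "scene" or "top" or "wrist"; returns a dict with "image" (400x640x3 uint8, red, green, blue), "depth" (400x640 float32, m along the optical axis (not along the pixel's ray), 0 where there is no reading), "fx", "fy", "cx", "cy" (pixels), "dist_coeffs" ([k1, k2, p1, p2, k3] as OpenCV has them; the pictures are not rectified), "rvec" (rotation vector, rad) and "tvec" (3), from world to camera coordinates, as OpenCV has them; the wrist camera has in their place "hand_eye" (4x4, takes a point from camera to tool coordinates, whose origin is the TCP and whose axes are the flange's). Camera axes: x right, y down, z forward; pixel columns grow to the right and rows downward; lengths in m; the calibration is good to about 2 mm. A picture is of the moment at which its call begins: read the wrist's pose just before it.
- hand_in(): hands the job in, once; it reports no verdict.
Trained networks look in a picture, given as the dict that the camera call returned (one of the last four; its "shot" number tells which), for a name from the list of things; names that differ only in an ending like _2 or _b are one class to them, and where a whole thing is asked for, a point or a joint stands for the part that bears it (a point fixed in the world has none). Each returns a list of dicts, best first, with "p" (0 to 1); they miss things now and then, are a little off and sometimes report something else, mostly with a low value. They report only what shows in the picture. A call takes as long as a camera call.
- cams.spot_in(picture, name): "box" ([left, top, right, bottom] as shares, 0 to 1, of the picture: columns of its width, rows of its height, round what is visible of it).
- cams.place_of(picture, name): "at" ([column, row] as shares, 0 to 1, of the picture: columns of its width, rows of its height: a listed point, or the origin of a listed thing).
The state is a dict: "time_s": time; "qpos": joint angles; "joint_vel": joint speeds; "tau": joint torques, N m; "ee_pos": TCP position; "eef_rot": TCP orientation; "force": force on the tool from outside, world axes, zero at the start; "moment": the same for the moment, N m; "grip_width": finger opening in m.
Only numpy, scipy, OpenCV 4.12 (cv2) and the standard library are available. Lean on these libraries where they do the work, as an engineer would, in place of code of your own. Each camera call takes 0.05 s, during which the arm holds its last target.

## Working session

There is one attempt and no reset: what is moved stays moved. The work goes in short steps, Python scripts to look and compute and a tool call to move; the robot and the scene stay as the last step left them, time stands still between calls to the robot, and variables do not carry over. Pictures are saved under pics/ and viewed, and the job is handed in when it is done.

Besides the shell and the picture viewer there is one more tool, called after ">>>" in YAML: its name, and indented under it one key for each argument. servo_tool: Moves the arm, as the interface text tells. Its arguments: {"type":"object","properties":{"rows":{"type":"array"},"newtons":{"type":"number"}},"required":["rows"]}

```bash
mkdir -p pics; ls; cat > h.py <<'E'
import numpy as np, cv2
from station import ctrl, cams, hand_in
def snap(name,fn=None):
    o=ctrl.get_obs(); p=cams.camera(name); p['obs']=o
    if fn: cv2.imwrite('pics/'+fn+'.png',cv2.cvtColor(p['image'],cv2.COLOR_RGB2BGR))
    return p
def R_of(e):
    from scipy.spatial.transform import Rotation as R
    return R.from_euler('xyz',e).as_matrix()
def pose(p):
    """camera->world R,t"""
    if 'rvec' in p and p.get('rvec') is not None:
        R=cv2.Rodrigues(np.array(p['rvec'],float))[0]; return R.T, -R.T@np.array(p['tvec'],float).ravel()
    H=np.array(p['hand_eye']); o=p['obs']; T=np.eye(4); T[:3,:3]=R_of(o['eef_rot']); T[:3,3]=o['ee_pos']
    M=T@H; return M[:3,:3],M[:3,3]
def KD(p): return np.array([[p['fx'],0,p['cx']],[0,p['fy'],p['cy']],[0,0,1.]]),np.array(p['dist_coeffs'],float)
def ray(p,uv):
    K,D=KD(p); q=cv2.undistortPoints(np.array(uv,float).reshape(-1,1,2),K,D).reshape(-1,2)
    R,t=pose(p); d=np.c_[q,np.ones(len(q))]@R.T; return t,d
def atz(p,uv,z):
    t,d=ray(p,uv); return t+d*((z-t[2])/d[:,2])[:,None]
def cloud(p):
    h,w=p['depth'].shape; v,u=np.mgrid[0:h,0:w]; t,d=ray(p,np.c_[u.ravel(),v.ravel()])
    X=t+d*p['depth'].ravel()[:,None]; X[p['depth'].ravel()<=0]=np.nan; return X.reshape(h,w,3)
def proj(p,X):
    K,D=KD(p); R,t=pose(p); return cv2.projectPoints(np.array(X,float).reshape(-1,3),cv2.Rodrigues(R.T)[0],-R.T@t,K,D)[0].reshape(-1,2)
def look(p,name,n=6,minp=.1):
    W,H=640,400
    b=[(np.array(x['box'])*[W,H,W,H],x['p']) for x in cams.spot_in(p,name) if x['p']>minp][:n]
    return b
def place(p,name,n=6,minp=.1):
    return [(np.array(x['at'])*[640,400],x['p']) for x in cams.place_of(p,name) if x['p']>minp][:n]
E
python3 - <<'E'
from h import *
np.set_printoptions(precision=3,suppress=True)
print(ctrl.get_obs())
for c in ['scene','top','wrist']:
    p=snap(c,c+'0')
    R,t=pose(p);print(c,t,R[:,2],p['fx'])
    if c!='wrist':
        for n in ['carrier','cover','cover_handle','left_paddle','right_paddle','left_claw','right_claw','jar1','tin','canister','oil_bottle']:
            print(n,[(a.round(0).tolist(),round(q,2)) for a,q in look(p,n)],[(a.round(1).tolist(),round(q,2)) for a,q in place(p,n)])
E
```

```text
pics
{'time_s': 0.0, 'qpos': array([ 1.193,  0.3  ,  1.522,  0.   ,  1.321, -0.067]), 'joint_vel': array([-0.001, -0.002,  0.   ,  0.002,  0.   , -0.001]), 'tau': array([  0.005, -53.181, -35.275,   0.071,   0.024,  -0.   ]), 'ee_pos': array([0.168, 0.523, 0.205]), 'eef_rot': array([-3.14 , -0.   ,  2.831]), 'force': array([-0.012,  0.148,  0.422]), 'moment': array([-0.058,  0.021, -0.011]), 'grip_width': 0.0941016802838814}
scene [ 0.945 -0.512  1.118] [-0.285  0.479 -0.83 ] 494.9171495696203
carrier [([208.0, 177.0, 347.0, 298.0], 0.71), ([341.0, 145.0, 363.0, 172.0], 0.62)] []
cover [([203.0, 163.0, 347.0, 289.0], 0.57), ([305.0, 173.0, 325.0, 195.0], 0.31)] [([273.8, 230.5], 0.68)]
cover_handle [([202.0, 158.0, 343.0, 289.0], 0.69), ([200.0, 174.0, 348.0, 297.0], 0.25)] [([268.8, 203.0], 0.6)]
left_paddle [([305.0, 173.0, 322.0, 195.0], 0.53)] [([314.3, 182.6], 0.75)]
right_paddle [([218.0, 248.0, 252.0, 276.0], 0.94)] [([230.5, 266.3], 0.65), ([350.3, 303.5], 0.27)]
left_claw [([304.0, 170.0, 325.0, 200.0], 0.61)] []
right_claw [([219.0, 245.0, 251.0, 276.0], 0.71)] [([244.8, 25
[... 1397 characters left out ...]
 254.0], 0.92), ([288.0, 184.0, 416.0, 288.0], 0.18)] [([390.5, 240.5], 0.61)]
jar1 [([186.0, 218.0, 216.0, 237.0], 0.98), ([232.0, 256.0, 253.0, 280.0], 0.8), ([227.0, 180.0, 250.0, 201.0], 0.7), ([230.0, 207.0, 252.0, 227.0], 0.56)] [([203.9, 226.0], 0.84), ([240.3, 191.1], 0.74), ([244.6, 218.9], 0.7), ([246.2, 263.0], 0.67)]
tin [([423.0, 162.0, 454.0, 191.0], 0.86), ([227.0, 180.0, 253.0, 201.0], 0.36)] [([433.3, 178.5], 0.58)]
canister [([352.0, 117.0, 392.0, 164.0], 0.67)] [([366.4, 151.8], 0.93), ([245.0, 263.7], 0.41)]
oil_bottle [([303.0, 124.0, 330.0, 156.0], 0.56)] [([315.8, 148.0], 0.97), ([245.3, 263.4], 0.73)]
wrist [0.105 0.544 0.385] [ 0.218 -0.069 -0.974] 322.71360879868774
```

View pics/scene0.png

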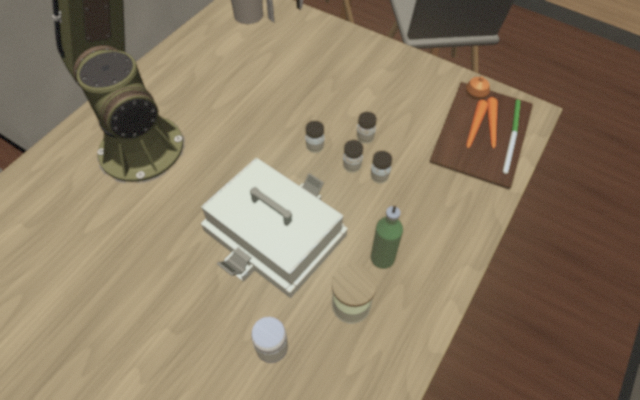

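View pics/top0.png

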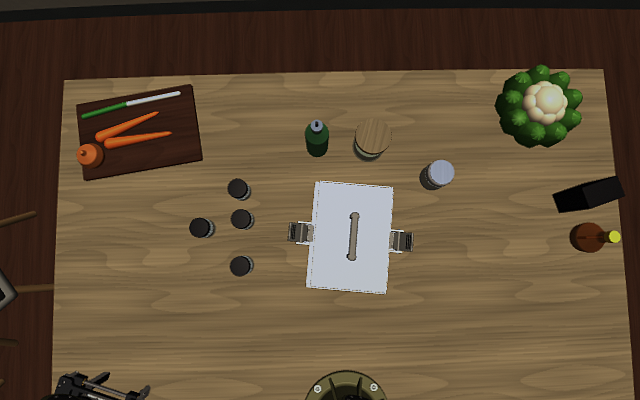

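View pics/wrist0.png

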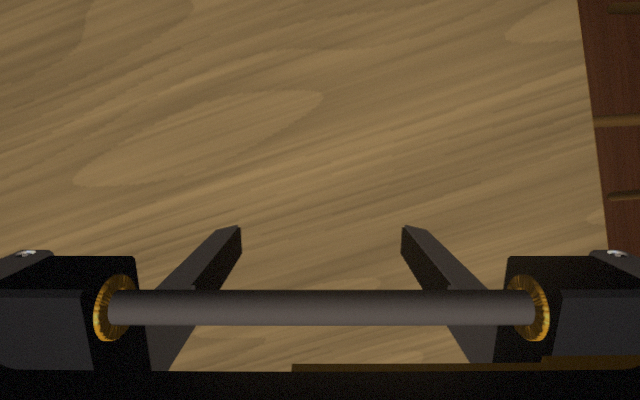

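```bash
cat >> h.py <<'E'
def blobs(X,zlo,zhi,box=(0.15,0.85,-.5,.7),minn=25):
    m=(X[...,2]>zlo)&(X[...,2]<zhi)&(X[...,0]>box[0])&(X[...,0]<box[1])&(X[...,1]>box[2])&(X[...,1]<box[3])
    n,l,s,c=cv2.connectedComponentsWithStats(m.astype(np.uint8))
    out=[]
    for i in range(1,n):
        if s[i,4]>=minn:
            q=X[l==i]; r=cv2.minAreaRect(q[:,:2].astype(np.float32)*1000)
            out.append((q.mean(0).round(4),np.median(q[:,2]).round(3),np.array(r[0]).round(1),np.array(r[1]).round(1),round(r[2],1),s[i,4],s[i,:4]))
    return out
E
python3 - <<'E'
from h import *
np.set_printoptions(precision=3,suppress=True)
for c in ['top','scene']:
    p=snap(c); X=cloud(p)
    print(c)
    for lo,hi in [(.125,.17),(.095,.12),(.065,.094),(.02,.06)]:
        print(lo)
        for b in blobs(X,lo,hi): print(*b)
    if c=='top':
      for uv,z in [((243,265.5),.084),((238.5,188.5),.084),((242,218.5),.084),((202,227.5),.084),((373,134),.125),((440,173),.108),((316,127),.237)]: print(atz(p,uv,z))
E
```

```text
top
0.125
[ 0.794 -0.087  0.127] 0.126 [792.7 -84.2] [27.3 71.6] 1.9 73 [358 121  27  11]
[0.759 0.063 0.155] 0.156 [769.   63.4] [61.5 57.1] 85.8 272 [305 123  24  24]
[ 0.762 -0.117  0.127] 0.126 [ 763.1 -120.1] [29.9 65.3] 60.3 93 [376 125  16  24]
[ 0.754 -0.061  0.126] 0.126 [748.5 -61.6] [56.5 42.7] 1.3 90 [355 133  18  21]
[ 0.75  -0.087  0.127] 0.126 [748.6 -86.6] [17.2 31.4] 75.4 34 [370 137   8  12]
[ 0.5   -0.023  0.148] 0.149 [500.9 -22.5] [ 20.5 123.4] 83.6 362 [347 212  12  49]
0.095
[ 0.814 -0.489  0.108] 0.11 [ 818.8 -487.8] [24.1 59.3] 89.9 175 [508 108  13  21]
[0.747 0.063 0.108] 0.108 [749.9  63.9] [57.3 18.6] 89.1 48 [306 141  22   9]
[ 0.731 -0.069  0.108] 0.111 [732.  -71.2] [68.  14.5] 64.3 40 [356 143  24  12]
[ 0.668 -0.272  0.106] 0.107 [ 668.  -272.1] [67.7 68.7] 84.5 535 [428 160  26  26]
[ 0.499 -0.023  0.107] 0.107 [501.  -23.6] [198.4 287.3] 83.6 7663 [310 180  83 115]
0.065
[ 0.819 -0.481  0.08 ] 0.08 [ 817.2 -484.1] [65.8 28.1] 1.6 189 [500 108  17  26]
[ 0.737 -0.069  0.079] 0.078 [742.3 -74.7] [89.3 33. ] 63.3 76 [354 138  30  20]
[0.747 0.065 0.08
[... 4038 characters left out ...]
] 0.04 [441.3 269.3] [53.5 27.6] 43.7 186 [306 133  19  16]
[0.803 0.494 0.021] 0.021 [802.2 494.4] [22.4 45. ] 38.1 35 [458 141  10  13]
[0.568 0.259 0.041] 0.041 [565.5 263.1] [54.2 27.2] 24.1 184 [343 153  20  16]
[0.65  0.267 0.04 ] 0.04 [649. 272.] [54.5 27.5] 18.6 183 [371 162  20  19]
[0.521 0.127 0.044] 0.044 [520.4 127.7] [32.8 65.9] 83.7 276 [300 175  23  24]
[ 0.542 -0.11   0.041] 0.042 [544.2 -97.8] [373.9 189.8] 29.6 2245 [201 217 147  79]
[0.78  0.039 0.04 ] 0.04 [779.7  44.3] [61.  29.6] 19.2 193 [371 246  26  20]
[ 0.783 -0.124  0.04 ] 0.04 [ 780.8 -115. ] [91.1 42.7] 22.6 253 [332 295  39  26]
[ 0.693 -0.294  0.04 ] 0.04 [ 688.2 -289.1] [73.3 30.4] 51.5 173 [255 339  33  23]
```

>>> servo_tool:
  rows:
    - [0.024,-0.026,0,0,0,0.025,-1]
    - [0.048,-0.052,0,0,0,0.05,-1]
    - [0.072,-0.078,0,0,0,0.075,-1]
    - [0.096,-0.104,0,0,0,0.1,-1]
    - [0.12,-0.13,0,0,0,0.125,-1]
    - [0.144,-0.156,0,0,0,0.15,-1]
    - [0.168,-0.182,0,0,0,0.175,-1]
    - [0.192,-0.208,0,0,0,0.199,-1]
  newtons: 20

```text
time_s: 3.12
ee_pos: [0.3611, 0.3142, 0.2056]
eef_rot: [3.141, 0.0, 3.031]
force: [-0.1, 1.6, -0.2]
grip_width: 0.0439
```

>>> servo_tool:
  rows:
    - [0.025,-0.027,0,0,0,0,-1]
    - [0.05,-0.054,0,0,0,0,-1]
    - [0.075,-0.081,0,0,0,0,-1]
    - [0.1,-0.108,0,0,0,0,-1]
    - [0.125,-0.135,-0.02,0,0,0,-1]
    - [0.15,-0.162,-0.05,0,0,0,-1]
    - [0.159,-0.172,-0.08,0,0,0,-1]
    - [0.159,-0.172,-0.11,0,0,0,-1]

```text
time_s: 3.78
ee_pos: [0.5218, 0.1395, 0.094]
eef_rot: [3.141, 0.001, 3.028]
force: [0.7, -0.3, -0.7]
grip_width: 0.0005
```

```bash
python3 - <<'E'
from h import *
o=ctrl.get_obs(); print(o['ee_pos'],o['eef_rot'],o['force'],o['grip_width'])
p=snap('scene','s1'); q=snap('wrist','w1'); r=snap('top')
cv2.imwrite('pics/s1c.png',cv2.resize(cv2.cvtColor(p['image'][130:300,180:400],cv2.COLOR_RGB2BGR),None,fx=3.4,fy=3.4))
E
```

```text
[0.521803   0.13947412 0.09402225] [3.14141210e+00 1.10054821e-03 3.02802227e+00] [ 0.65802293 -0.30540884 -0.70053663] 0.000546298378998228
```

View pics/s1c.png

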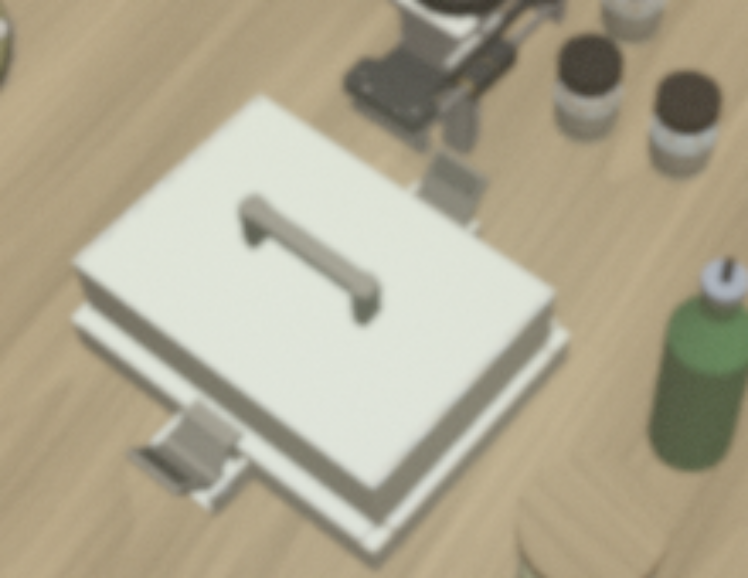

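View pics/w1.png

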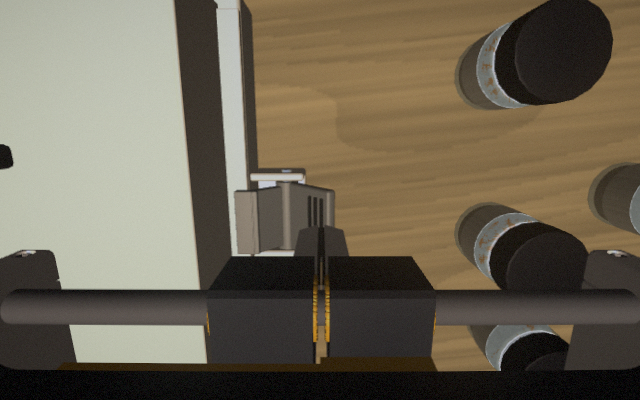

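>>> servo_tool:
  rows:
    - [-0.001,0.003,-0.015,0,0,0,-1]
    - [-0.001,0.003,-0.03,0,0,0,-1]
    - [-0.001,0.003,-0.04,0,0,0,-1]
    - [-0.001,0.003,-0.05,0,0,0,-1]
    - [-0.001,0.003,-0.056,0,0,0,-1]
    - [-0.001,0.003,-0.056,0,0,0,-1]
    - [-0.001,0.003,-0.03,0,0,0,-1]
    - [-0.001,0.003,0.01,0,0,0,-1]

```text
time_s: 4.6
ee_pos: [0.5171, 0.1463, 0.1054]
eef_rot: [-3.14, -0.006, 3.033]
force: [0.9, -0.2, -0.5]
grip_width: 0.0013
```

```bash
python3 - <<'E'
from h import *
q=snap('wrist','w2')
E
```

```text
(no output)
```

View pics/w2.png

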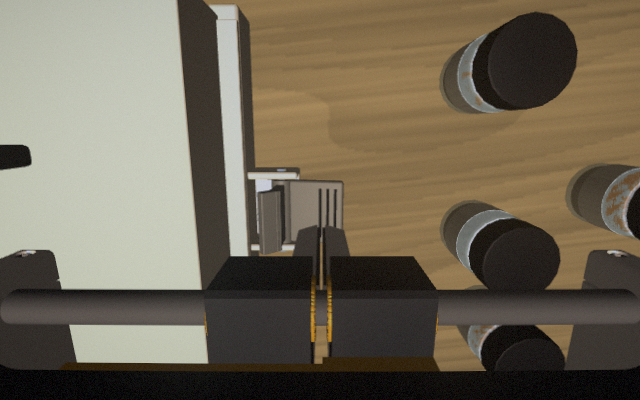

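>>> servo_tool:
  rows:
    - [0,0,0.04,0,0,0,-1]
    - [-0.002,-0.02,0.07,0,0,0,-1]
    - [-0.006,-0.058,0.08,0,0,0,-1]
    - [-0.01,-0.096,0.08,0,0,0,-1]
    - [-0.014,-0.134,0.08,0,0,0,-1]
    - [-0.018,-0.172,0.08,0,0,0,-1]
    - [-0.022,-0.21,0.08,0,0,0,-1]
    - [-0.026,-0.248,0.08,0,0,0,-1]

```text
time_s: 5.32
ee_pos: [0.4949, -0.1025, 0.1978]
eef_rot: [3.14, 0.01, 3.034]
force: [1.6, 0.8, -0.2]
grip_width: 0.0006
```

>>> servo_tool:
  rows:
    - [-0.004,-0.035,0,0,0,0,-1]
    - [-0.007,-0.065,-0.02,0,0,0,-1]
    - [-0.009,-0.085,-0.05,0,0,0,-1]
    - [-0.009,-0.088,-0.08,0,0,0,-1]
    - [-0.009,-0.088,-0.09,0,0,0,-1]
    - [-0.009,-0.088,-0.09,0,0,0,-1]
    - [-0.009,-0.088,-0.09,0,0,0,-1]
    - [-0.009,-0.088,-0.09,0,0,0,-1]

```text
time_s: 5.98
ee_pos: [0.4872, -0.1901, 0.1103]
eef_rot: [3.141, 0.013, 3.035]
force: [0.5, 0.2, 0.6]
grip_width: 0.0007
```

>>> servo_tool:
  rows:
    - [-0.004,0,-0.02,0,0,0,-1]
    - [-0.004,0,-0.038,0,0,0,-1]
    - [-0.004,0,-0.052,0,0,0,-1]
    - [-0.004,0,-0.064,0,0,0,-1]
    - [-0.004,0,-0.071,0,0,0,-1]
    - [-0.004,0,-0.071,0,0,0,-1]
    - [-0.004,0,-0.04,0,0,0,-1]
    - [-0.004,0,-0.01,0,0,0,-1]

```text
time_s: 6.65
ee_pos: [0.483, -0.1897, 0.1015]
eef_rot: [3.14, 0.012, 3.036]
force: [0.2, -0.5, 1.3]
grip_width: 0.0009
```

```bash
python3 - <<'E'
from h import *
q=snap('wrist','w3')
E
```

```text
(no output)
```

View pics/w3.png

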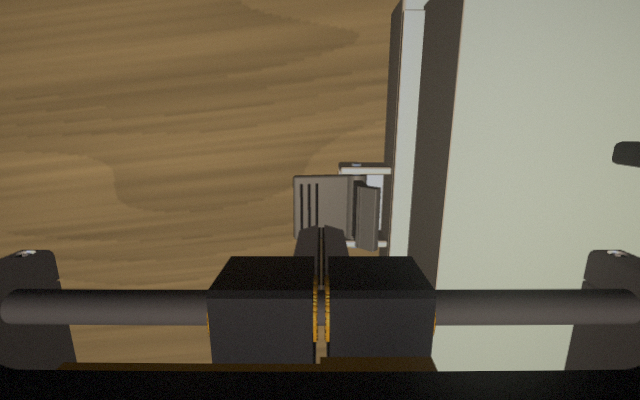

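>>> servo_tool:
  rows:
    - [0,0,0.04,0,0,0,1]
    - [0.003,0.025,0.075,0,0,0,1]
    - [0.007,0.06,0.095,0,0,0,1]
    - [0.011,0.1,0.095,0,0,0,1]
    - [0.015,0.135,0.095,0,0,0,1]
    - [0.019,0.166,0.095,0,-0.01,0,1]
    - [0.019,0.166,0.095,0,-0.01,0,1]
    - [0.019,0.166,0.095,0,-0.01,0,1]

```text
time_s: 7.37
ee_pos: [0.5049, -0.0235, 0.2047]
eef_rot: [-3.141, 0.033, 3.039]
force: [-0.4, -1.5, -0.0]
grip_width: 0.0504
```

```bash
python3 - <<'E'
from h import *
q=snap('wrist','w4'); X=cloud(q)
print(q['obs']['ee_pos'],q['obs']['grip_width'])
for b in blobs(X,.137,.16): print(*b)
for b in blobs(X,.1,.12,minn=2000): print(*b)
E
```

```text
[ 0.50491022 -0.02353925  0.2046652 ] 0.050363272486210815
[ 0.4951 -0.0232  0.1502] 0.15 [499.4 -23.7] [ 21.5 123. ] 83.6 3889 [305 121  31 159]
[ 0.4503 -0.0178  0.1087] 0.109 [475.6 -20.3] [199. 238.] 83.7 55551 [193  11 258 279]
```

View pics/w4.png

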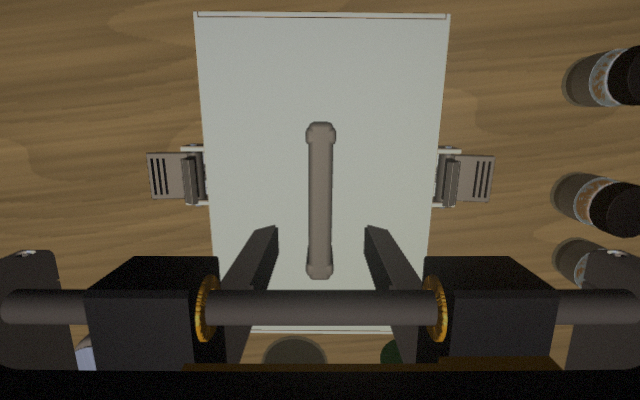

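>>> servo_tool:
  rows:
    - [-0.003,0,-0.02,0,0.02,0,1]
    - [-0.003,0,-0.04,0,0.033,0,1]
    - [-0.003,0,-0.06,0,0.033,0,1]
    - [-0.003,0,-0.075,0,0.033,0,1]
    - [-0.003,0,-0.08,0,0.033,0,1]
    - [-0.003,0,-0.08,0,0.033,0,-0.5]
    - [-0.003,0,-0.08,0,0.033,0,-1]
    - [-0.003,0,-0.08,0,0.033,0,-1]
  newtons: 40

```text
time_s: 8.08
ee_pos: [0.5023, -0.025, 0.1253]
eef_rot: [-3.137, 0.001, 3.037]
force: [-0.3, 0.2, 0.4]
grip_width: 0.0747
```

>>> servo_tool:
  rows:
    - [0,0,0,0,0,0,-1]
    - [0,0,0,0,0,0,-1]
    - [0,0,0,0,0,0,-1]
    - [0,0,0,0,0,0,-1]
    - [0,0,0,0,0,0,-1]
    - [0,0,0,0,0,0,-1]
    - [0,0,0,0,0,0,-1]
    - [0,0,0,0,0,0,-1]

```text
time_s: 8.75
ee_pos: [0.5023, -0.025, 0.1253]
eef_rot: [-3.137, 0.001, 3.037]
force: [-0.5, -0.3, 0.2]
grip_width: 0.0216
```

>>> servo_tool:
  rows:
    - [0,0,0,0,0,0,-1]
    - [0,0,0,0,0,0,-1]
    - [0,0,0,0,0,0,-1]
    - [0,0,0,0,0,0,-1]
    - [0,0,0.01,0,0,0,-1]
    - [0,0,0.025,0,0,0,-1]
    - [0,0,0.045,0,0,0,-1]
    - [0,0,0.065,0,0,0,-1]

```text
time_s: 9.42
ee_pos: [0.5018, -0.0251, 0.1911]
eef_rot: [-3.137, -0.001, 3.037]
force: [0.7, -0.2, -4.8]
grip_width: 0.0176
```

```bash
python3 - <<'E'
from h import *
q=snap('scene','s5'); print(ctrl.get_obs())
E
```

```text
{'time_s': 9.4667, 'qpos': array([-0.12018515,  0.20308908,  1.66640087, -0.00504411,  1.26665037,
       -1.58477418]), 'joint_vel': array([-1.29149386e-03,  1.44976246e-02,  2.44799669e-02,  8.18820936e-06,
       -1.08771851e-01,  3.00999830e-05]), 'tau': array([-1.87736610e-01, -3.24551404e+01, -2.26543647e+01, -1.57439453e-02,
       -7.52633773e-01,  7.00871562e-03]), 'ee_pos': array([ 0.50329159, -0.02522709,  0.19527838]), 'eef_rot': array([-3.13669613,  0.00538077,  3.03689602]), 'force': array([ 1.03584176, -0.58864936,  1.1164293 ]), 'moment': array([-0.0066837 , -0.10281922, -0.00525243]), 'grip_width': 0.017258968490276815}
```

View pics/s5.png

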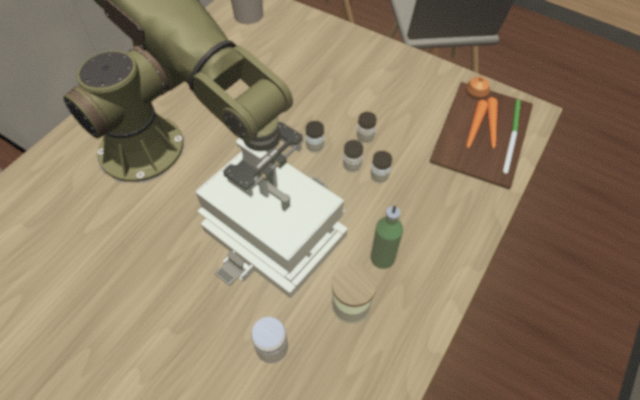

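>>> servo_tool:
  rows:
    - [-0.005,-0.005,0.02,0,0,0,-1]
    - [-0.012,-0.025,0.03,0,0,0,-1]
    - [-0.02,-0.055,0.03,0,0,0,-1]
    - [-0.028,-0.09,0.03,0,0,0,-1]
    - [-0.036,-0.125,0.03,0,0,0,-1]
    - [-0.044,-0.16,0.03,0,0,0,-1]
    - [-0.05,-0.195,0.03,0,0,0,-1]
    - [-0.056,-0.23,0.03,0,0,0,-1]

```text
time_s: 10.13
ee_pos: [0.4464, -0.2568, 0.225]
eef_rot: [-3.137, 0.005, 3.037]
force: [0.4, 1.3, -3.7]
grip_width: 0.0172
```

>>> servo_tool:
  rows:
    - [-0.006,-0.03,0,0,0,0,-1]
    - [-0.01,-0.06,0,0,0,0,-1]
    - [-0.014,-0.09,0,0,0,0,-1]
    - [-0.017,-0.115,0,0,0,0,-1]
    - [-0.017,-0.125,0,0,0,0,-1]
    - [-0.017,-0.125,0,0,0,0,-1]
    - [-0.017,-0.125,-0.02,0,0,0,-1]
    - [-0.017,-0.125,-0.04,0,0,0,-1]

```text
time_s: 10.8
ee_pos: [0.4298, -0.3811, 0.185]
eef_rot: [-3.136, 0.006, 3.037]
force: [0.1, 0.4, -5.0]
grip_width: 0.0173
```

>>> servo_tool:
  rows:
    - [0,0,-0.02,0,0.006,0,-1]
    - [0,0,-0.045,0.0,0.006,0,-1]
    - [0,0,-0.065,0,0.006,0,-1]
    - [0,0,-0.08,0,0.006,0,-1]
    - [0,0,-0.09,0,0.006,0,-1]
    - [0,0,-0.095,0,0.006,0,-1]
    - [0,0,-0.099,0,0.006,0,-1]
    - [0,0,-0.1,0,0.006,0,-1]

```text
time_s: 11.47
ee_pos: [0.4301, -0.3809, 0.0853]
eef_rot: [-3.135, 0.001, 3.038]
force: [-0.1, 2.4, -1.2]
grip_width: 0.0179
```

>>> servo_tool:
  rows:
    - [0,0,0,0,0,0,-0.5]
    - [0,0,0,0,0,0,0]
    - [0,0,0,0,0,0,0.2]
    - [0,0,0,0,0,0,0.2]
    - [0,0,0,0,0,0,0.2]
    - [0,0,0.02,0,0,0,0.2]
    - [0,0,0.06,0,0,0,0.2]
    - [0,0,0.1,0,0,0,0.2]

```text
time_s: 12.13
ee_pos: [0.4295, -0.3804, 0.1858]
eef_rot: [-3.137, -0.001, 3.037]
force: [0.4, -0.2, -0.3]
grip_width: 0.0562
```

```bash
python3 - <<'E'
from h import *
q=snap('top','t6'); X=cloud(q)
for b in blobs(X,.055,.09): print(*b)
for b in blobs(X,.02,.054): print(*b)
for b in blobs(X,.095,.13): print(*b)
E
```

```text
[ 0.8158 -0.4801  0.0725] 0.072 [ 815.8 -481.5] [71.3 23.8] 13.3 218 [499 109  18  26]
[ 0.7356 -0.0709  0.073 ] 0.073 [743.9 -73.7] [90.7 35.2] 60.5 99 [354 137  30  21]
[0.749  0.6919 0.0679] 0.068 [751.5 691.5] [59.8 16. ] 1.3 155 [ 91 145  11  21]
[0.7472 0.0643 0.0734] 0.073 [751.8  64.3] [59.8 22.2] 88.5 57 [306 144  22   9]
[ 0.6559 -0.2488  0.0731] 0.073 [ 659.9 -255.2] [73.8 33. ] 26.9 105 [424 163  20  25]
[0.6405 0.2856 0.0815] 0.083 [640.9 287.5] [53.9 51.5] 86.2 326 [227 179  21  20]
[ 0.4349 -0.3635  0.0674] 0.067 [ 428.8 -380.1] [200.7 286.9] 83.1 5876 [441 205  76 109]
[0.5567 0.2761 0.0818] 0.083 [557.  277.5] [52.5 52.5] 70.2 333 [230 209  22  20]
[0.5356 0.3881 0.0809] 0.082 [536.5 390.1] [52.8 53.5] 45.6 351 [189 218  23  20]
[0.5163 0.1094 0.0628] 0.063 [516.5 109.3] [15.6 45. ] 83.6 94 [299 224   7  17]
[ 0.4862 -0.156   0.0629] 0.063 [ 485.3 -156.3] [15.4 44.8] 85.0 88 [396 233   6  17]
[0.4295 0.2789 0.0815] 0.083 [429. 280.] [52.2 51.5] 12.3 336 [230 256  21  21]
[0.801  0.619  0.0396] 0.044 [784.5 593.9] [130.5 212.4] 0.3 1258 [ 97 122  75  47]
[0.8288 0.434
[... 1032 characters left out ...]
9] 83.0 361 [437 206  10 102]
[0.549  0.2587 0.037 ] 0.038 [550.3 262.1] [18.8 51.9] 66.6 44 [242 212  12  18]
[0.5328 0.37   0.0379] 0.039 [533.9 373.8] [20.1 52.2] 80.4 66 [203 219  12  19]
[0.433  0.2601 0.038 ] 0.039 [430.9 262.7] [49.3 16.1] 7.4 40 [244 256   9  18]
[ 0.8154 -0.489   0.1087] 0.109 [ 820.7 -487.9] [58.5 23.6] 0.3 187 [509 107  13  21]
[ 0.7674 -0.0871  0.1238] 0.124 [769.2 -88.2] [96.5 96.6] 62.9 1058 [355 118  37  37]
[0.7471 0.0646 0.1118] 0.111 [751.7  67.3] [61.  23.2] 80.1 65 [305 139  23  11]
[ 0.6679 -0.2716  0.1064] 0.107 [ 667.6 -271.9] [67.1 68.4] 87.1 535 [428 160  26  26]
[ 0.4298 -0.3769  0.1067] 0.108 [ 428.8 -379.3] [ 22.7 122.2] 83.2 191 [480 237  12  47]
```

View pics/t6.png

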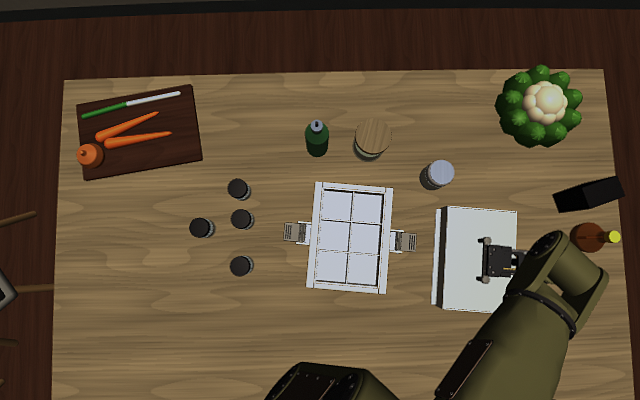

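>>> servo_tool:
  rows:
    - [0,0.03,0,0,0,0,1]
    - [0,0.07,0,0,0,0,1]
    - [0,0.11,0,0,0,0,1]
    - [0,0.15,0,0,0,0,1]
    - [0,0.19,0,0,0,0,1]
    - [0,0.23,0,0,0,0,1]
    - [0,0.27,0,0,0,0,1]
    - [0,0.31,0,0,0,0,1]

```text
time_s: 12.85
ee_pos: [0.4313, -0.0708, 0.1955]
eef_rot: [-3.129, 0.009, 3.037]
force: [1.1, 0.3, 1.0]
grip_width: 0.0935
```

>>> servo_tool:
  rows:
    - [0,0.04,0,0,0,0,1]
    - [0,0.08,0,0,0,0,1]
    - [0,0.12,0,0,0,0,1]
    - [0,0.16,0,0,0,0,1]
    - [0,0.2,0,0,0,0,1]
    - [0,0.24,0,0,0,0,1]
    - [0,0.28,0,0,0,0,1]
    - [0,0.31,0,0,0,0,1]

```text
time_s: 13.52
ee_pos: [0.4308, 0.242, 0.1957]
eef_rot: [-3.129, 0.01, 3.038]
force: [-0.2, -0.3, -0.3]
grip_width: 0.0939
```

```bash
cat >> h.py <<'E'
def caps(p,show=True):
    X=cloud(p); out=[]
    m=((X[...,2]>.074)&(X[...,2]<.1)&(X[...,1]>-.2)).astype(np.uint8)
    n,l,s,c=cv2.connectedComponentsWithStats(m)
    for i in range(1,n):
        if s[i,4]>=100:
            q=X[l==i]; r=cv2.minEnclosingCircle(q[:,:2].astype(np.float32)*1000)
            rr=cv2.minAreaRect(q[:,:2].astype(np.float32)*1000)
            out.append((np.array(rr[0]).round(1).tolist(),np.array(r[0]).round(1).tolist(),round(r[1],1),s[i].tolist()))
    for o in out: print(*o)
    return out
E
python3 - <<'E'
from h import *
q=snap('wrist','w7'); caps(q); print()
q=snap('scene','s7'); caps(q); print()
print(ctrl.get_obs()['ee_pos'])
E
```

```text
[427.3, 280.9] [427.5, 280.7] 26.8 [335, 160, 58, 58, 2636]
[522.1, 398.9] [527.6, 392.7] 22.0 [463, 255, 43, 35, 961]
[531.3, 279.6] [533.8, 279.4] 14.8 [354, 285, 30, 5, 102]
[576.2, 275.7] [571.5, 276.3] 21.6 [348, 326, 43, 11, 327]
[619.0, 288.7] [624.3, 288.2] 20.8 [363, 354, 39, 10, 258]

[756.1, 714.2] [755.6, 714.6] 30.7 [471, 77, 19, 14, 163]
[41.3, -18.4] [5.5, -4.0] 87.8 [103, 113, 60, 43, 475]
[538.7, 388.5] [539.5, 389.6] 30.0 [359, 112, 17, 16, 215]
[431.0, 278.7] [431.9, 277.1] 28.9 [306, 121, 19, 16, 231]
[559.5, 276.4] [559.3, 276.6] 28.2 [344, 139, 20, 18, 271]
[643.5, 284.6] [644.1, 286.3] 28.4 [373, 150, 19, 18, 267]
[779.8, 44.5] [775.0, 57.6] 30.3 [373, 238, 26, 18, 137]
[784.6, -116.1] [776.1, -100.6] 44.1 [333, 293, 40, 20, 177]

[0.43083372 0.24255733 0.19528238]
```

View pics/w7.png

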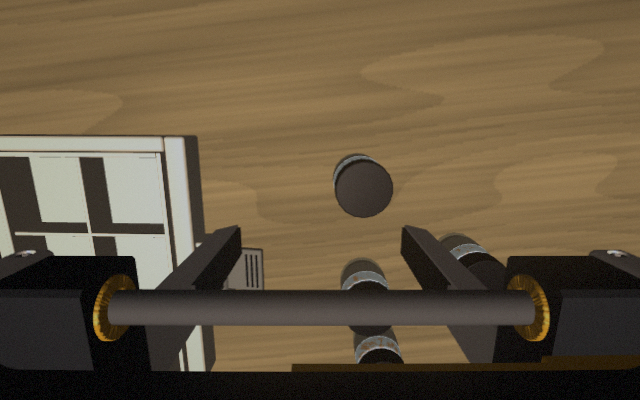

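>>> servo_tool:
  rows:
    - [-0.002,0.02,0,0.012,0.01,0,1]
    - [-0.002,0.038,-0.01,0.012,0.01,0,1]
    - [-0.002,0.038,-0.04,0.012,0.01,0,1]
    - [-0.002,0.038,-0.075,0.012,0.01,0,1]
    - [-0.002,0.038,-0.11,0.012,0.01,0,1]
    - [-0.002,0.038,-0.135,0.012,0.01,0,1]
    - [-0.002,0.038,-0.145,0.012,0.01,0,1]
    - [-0.002,0.038,-0.145,0.012,0.01,0,0]
  newtons: 15

```text
time_s: 14.28
ee_pos: [0.4282, 0.2796, 0.0487]
eef_rot: [-3.138, -0.004, 3.041]
force: [0.3, -1.1, 0.2]
grip_width: 0.0899
```

>>> servo_tool:
  rows:
    - [0,0,0,0,0,0,-1]
    - [0,0,0,0,0,0,-1]
    - [0,0,0,0,0,0,-1]
    - [0,0,0,0,0,0,-1]
    - [0,0,0,0,0,0,-1]
    - [0,0,0,0,0,0,-1]
    - [0,0,0,0,0,0,-1]
    - [0,0,0,0,0,0,-1]

```text
time_s: 14.95
ee_pos: [0.4285, 0.2798, 0.0493]
eef_rot: [-3.139, -0.003, 3.041]
force: [-0.8, 1.0, 6.7]
grip_width: 0.054
```

>>> servo_tool:
  rows:
    - [0,0,0.02,0,0,0,-1]
    - [0,0,0.05,0,0,0,-1]
    - [0,-0.01,0.085,0,0,0,-1]
    - [-0.002,-0.04,0.11,0,0,0,-1]
    - [-0.004,-0.075,0.115,0,0,0,-1]
    - [-0.005,-0.11,0.115,0,0,0,-1]
    - [-0.006,-0.145,0.115,0,0,0,-1]
    - [-0.007,-0.18,0.115,0,0,0,-1]

```text
time_s: 15.62
ee_pos: [0.4209, 0.0984, 0.1644]
eef_rot: [-3.139, -0.003, 3.041]
force: [0.1, 0.3, -1.6]
grip_width: 0.0539
```

>>> servo_tool:
  rows:
    - [-0.001,-0.03,0,0,0,0,-1]
    - [-0.002,-0.055,0,0,0,0,-1]
    - [-0.003,-0.07,0,0,0,0,-1]
    - [-0.003,-0.07,0,0,0,0,-1]
    - [-0.003,-0.07,-0.02,0,0,0,-1]
    - [-0.003,-0.07,-0.05,0,0,0,-1]
    - [-0.003,-0.07,-0.07,0,0,0,-1]
    - [-0.003,-0.07,-0.08,0,0,0,-1]

```text
time_s: 16.28
ee_pos: [0.4166, 0.0291, 0.0819]
eef_rot: [-3.139, -0.007, 3.041]
force: [-0.3, -0.8, -2.2]
grip_width: 0.0538
```

>>> servo_tool:
  rows:
    - [0.001,0.001,-0.01,0,0.005,0,-1]
    - [0.001,0.001,-0.018,0,0.005,0,-1]
    - [0.001,0.001,-0.024,0,0.005,0,-1]
    - [0.001,0.001,-0.027,0,0.005,0,-1]
    - [0.001,0.001,-0.027,0,0.005,0,-1]
    - [0.001,0.001,-0.027,0,0.005,0,0.5]
    - [0.001,0.001,-0.027,0,0.005,0,0.5]
    - [0.001,0.001,-0.027,0,0.005,0,0.5]

```text
time_s: 16.95
ee_pos: [0.4179, 0.0301, 0.0553]
eef_rot: [-3.138, -0.011, 3.041]
force: [0.3, 0.6, -0.2]
grip_width: 0.0692
```

>>> servo_tool:
  rows:
    - [0,0,0.0,0,0,0,0.5]
    - [0,0,0.02,0,0,0,0.5]
    - [0,0,0.05,0,0,0,1]
    - [0.005,0.005,0.09,0,0,0,1]
    - [0.015,0.03,0.12,0,0,0,1]
    - [0.03,0.065,0.135,0,0,0,1]
    - [0.045,0.1,0.135,0,0,0,1]
    - [0.06,0.135,0.135,0,0,0,1]

```text
time_s: 17.62
ee_pos: [0.4788, 0.1669, 0.1918]
eef_rot: [-3.139, -0.008, 3.041]
force: [-0.1, -0.7, -0.1]
grip_width: 0.0938
```

>>> servo_tool:
  rows:
    - [0.015,0.035,0,0,0,0,1]
    - [0.03,0.07,0,0,0,0,1]
    - [0.045,0.1,0,0,0,0,1]
    - [0.05,0.1,0,0,0,0,1]
    - [0.05,0.1,0,0,0,0,1]
    - [0.05,0.1,0,0,0,0,1]
    - [0.05,0.1,0,0,0,0,1]
    - [0.05,0.1,0,0,0,0,1]

```text
time_s: 18.28
ee_pos: [0.5286, 0.2659, 0.1923]
eef_rot: [-3.14, -0.008, 3.04]
force: [0.2, -0.7, -0.3]
grip_width: 0.0942
```

```bash
python3 - <<'E'
from h import *
q=snap('wrist','w8'); print(q['obs']['ee_pos'],q['obs']['eef_rot']);caps(q); print()
q=snap('top','t8'); caps(q); print()
q=snap('scene','s8'); caps(q); print()
E
```

```text
[0.5286129  0.26590225 0.19226708] [-3.13953589 -0.00750313  3.03963169]
[416.2, 31.9] [416.7, 31.5] 27.8 [2, 68, 77, 66, 3924]
[534.7, 391.9] [535.2, 391.9] 27.4 [426, 163, 63, 59, 2822]
[555.5, 277.7] [555.8, 277.8] 26.9 [308, 197, 57, 57, 2525]
[619.4, 288.8] [625.1, 288.3] 21.6 [331, 279, 44, 11, 347]
[663.9, 284.8] [660.9, 285.1] 16.1 [337, 326, 33, 6, 142]

[751.7, 717.4] [751.1, 718.2] 30.3 [77, 144, 20, 21, 275]
[643.5, 286.2] [642.4, 286.9] 27.0 [227, 179, 20, 19, 292]
[417.1, 31.3] [417.4, 31.4] 26.8 [322, 258, 20, 21, 319]

[753.8, 712.3] [755.0, 713.3] 30.6 [470, 77, 19, 13, 160]
[41.0, -17.3] [5.0, -3.4] 88.0 [103, 113, 61, 42, 475]
[538.1, 388.8] [537.6, 388.3] 28.6 [359, 112, 17, 16, 213]
[559.2, 277.0] [560.0, 277.5] 28.2 [344, 139, 20, 18, 274]
[643.1, 284.4] [645.2, 285.1] 28.4 [373, 150, 19, 18, 268]
[419.6, 29.7] [417.9, 30.6] 28.5 [248, 177, 22, 20, 341]
[779.7, 43.8] [775.0, 57.2] 30.3 [373, 241, 26, 15, 133]
[784.2, -116.3] [776.0, -100.4] 44.0 [333, 293, 40, 20, 171]
```

View pics/s8.png

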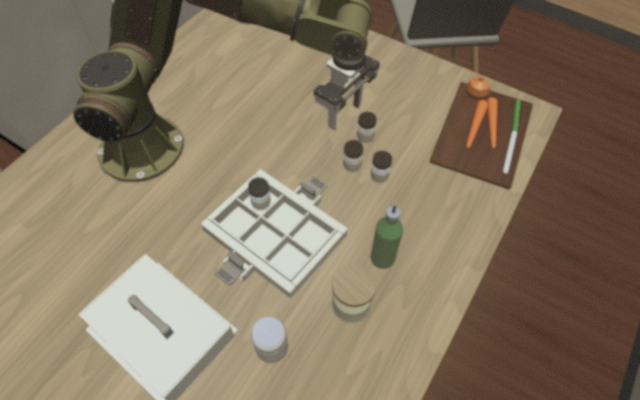

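View pics/t8.png

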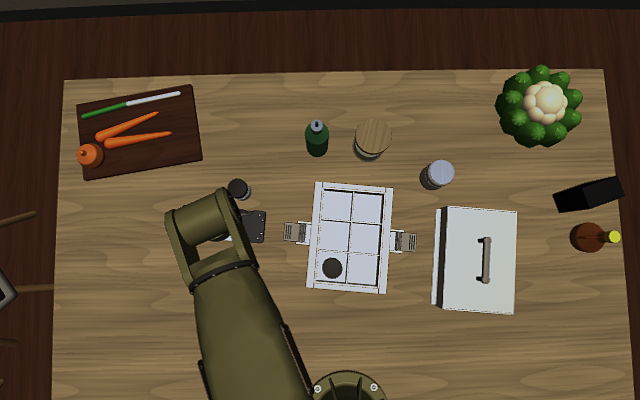

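>>> servo_tool:
  rows:
    - [0.02,0.008,0,0,-0.008,0,1]
    - [0.028,0.012,-0.01,0,-0.008,0,1]
    - [0.028,0.012,-0.04,0,-0.008,0,1]
    - [0.028,0.012,-0.075,0,-0.008,0,1]
    - [0.028,0.012,-0.11,0,-0.008,0,1]
    - [0.028,0.012,-0.135,0,-0.008,0,1]
    - [0.028,0.012,-0.142,0,-0.008,0,1]
    - [0.028,0.012,-0.142,0,-0.008,0,0]

```text
time_s: 19.1
ee_pos: [0.556, 0.2777, 0.0489]
eef_rot: [-3.139, -0.002, 3.04]
force: [-0.2, -0.1, -0.0]
grip_width: 0.0903
```

>>> servo_tool:
  rows:
    - [0,0,0,0,0,0,-1]
    - [0,0,0,0,0,0,-1]
    - [0,0,0,0,0,0,-1]
    - [0,0,0,0,0,0,-1]
    - [0,0,0,0,0,0,-1]
    - [0,0,0,0,0,0,-1]
    - [0,0,0,0,0,0,-1]
    - [0,0,0,0,0,0,-1]

```text
time_s: 19.77
ee_pos: [0.5563, 0.2779, 0.0495]
eef_rot: [-3.139, -0.001, 3.04]
force: [-0.8, -0.6, 6.7]
grip_width: 0.0537
```

>>> servo_tool:
  rows:
    - [0,0,0.02,0,0,0,-1]
    - [0,0,0.05,0,0,0,-1]
    - [-0.003,-0.007,0.085,0,0,0,-1]
    - [-0.014,-0.032,0.115,0,0,0,-1]
    - [-0.029,-0.066,0.125,0,0,0,-1]
    - [-0.044,-0.1,0.125,0,0,0,-1]
    - [-0.059,-0.134,0.125,0,0,0,-1]
    - [-0.074,-0.168,0.125,0,0,0,-1]

```text
time_s: 20.43
ee_pos: [0.4811, 0.1085, 0.1744]
eef_rot: [-3.139, -0.001, 3.04]
force: [0.5, -0.3, -0.7]
grip_width: 0.0537
```

>>> servo_tool:
  rows:
    - [-0.015,-0.034,0,0,0,0,-1]
    - [-0.03,-0.068,0,0,0,0,-1]
    - [-0.045,-0.102,0,0,0,0,-1]
    - [-0.06,-0.136,0,0,0,0,-1]
    - [-0.074,-0.167,0,0,0,0,-1]
    - [-0.074,-0.167,0,0,0,0,-1]
    - [-0.074,-0.167,-0.02,0,0,0,-1]
    - [-0.074,-0.167,-0.05,0,0,0,-1]

```text
time_s: 21.1
ee_pos: [0.4084, -0.0591, 0.1258]
eef_rot: [-3.139, 0.004, 3.039]
force: [1.3, 0.8, -2.1]
grip_width: 0.0537
```

>>> servo_tool:
  rows:
    - [0,0.001,-0.02,0,0.002,0,-1]
    - [0,0.001,-0.04,0,0.002,0,-1]
    - [0,0.001,-0.055,0,0.002,0,-1]
    - [0,0.001,-0.065,0,0.002,0,-1]
    - [0,0.001,-0.07,0,0.002,0,-1]
    - [0,0.001,-0.07,0,0.002,0,-1]
    - [0,0.001,-0.07,0,0.002,0,0.5]
    - [0,0.001,-0.07,0,0.002,0,0.5]

```text
time_s: 21.77
ee_pos: [0.4087, -0.058, 0.0562]
eef_rot: [-3.139, 0.003, 3.039]
force: [-0.5, -0.2, 0.1]
grip_width: 0.0641
```

>>> servo_tool:
  rows:
    - [0,0,0,0,0,0,0.5]
    - [0,0,0,0,0,0,0.5]
    - [0,0,0.03,0,0,0,0.5]
    - [0.0,0.0,0.07,0,0,0,1]
    - [0.005,0.01,0.11,0,0,0,1]
    - [0.02,0.04,0.14,0,0,0,1]
    - [0.035,0.075,0.14,0,0,0,1]
    - [0.055,0.11,0.14,0,0,0,1]

```text
time_s: 22.43
ee_pos: [0.4647, 0.0534, 0.1989]
eef_rot: [-3.139, 0.008, 3.037]
force: [1.2, -1.3, 0.1]
grip_width: 0.0936
```

>>> servo_tool:
  rows:
    - [0.02,0.035,0,0,0,0,1]
    - [0.04,0.07,0,0,0,0,1]
    - [0.06,0.105,0,0,0,0,1]
    - [0.08,0.14,0,0,0,0,1]
    - [0.1,0.175,0,0,0,0,1]
    - [0.12,0.205,0,0,0,0,1]
    - [0.14,0.22,0,0,0,0,1]
    - [0.14,0.22,0,0,0,0,1]

```text
time_s: 23.1
ee_pos: [0.6061, 0.2762, 0.1974]
eef_rot: [-3.139, 0.007, 3.039]
force: [0.5, -1.4, -0.5]
grip_width: 0.094
```

```bash
python3 - <<'E'
from h import *
q=snap('wrist','w9'); print(q['obs']['ee_pos'],q['obs']['eef_rot']);caps(q); print()
q=snap('top','t9'); caps(q); print()
q=snap('scene','s9'); caps(q); print()
E
```

```text
[0.60605859 0.27622454 0.19744543] [-3.13914246  0.00665534  3.03944431]
[428.8, 42.1] [427.4, 39.3] 23.5 [0, 0, 46, 44, 1766]
[535.1, 392.1] [535.4, 392.2] 27.1 [411, 74, 65, 63, 3151]
[640.3, 286.7] [640.6, 287.0] 26.9 [308, 202, 56, 56, 2419]

[750.5, 718.3] [751.3, 717.1] 29.9 [77, 144, 19, 21, 264]
[417.0, 31.4] [417.4, 31.4] 26.8 [322, 258, 20, 21, 320]
[408.8, -56.5] [408.7, -56.8] 27.0 [355, 261, 20, 20, 325]

[753.4, 715.2] [754.2, 713.0] 30.4 [470, 77, 20, 14, 163]
[43.0, -17.6] [7.5, -3.1] 86.9 [104, 113, 60, 42, 469]
[642.9, 284.8] [644.5, 284.6] 27.9 [373, 150, 19, 18, 267]
[419.7, 29.4] [419.6, 30.1] 28.4 [248, 177, 21, 21, 344]
[411.4, -58.7] [411.1, -57.4] 28.4 [224, 199, 22, 21, 368]
[779.4, 43.7] [775.0, 57.1] 30.2 [373, 239, 26, 17, 134]
[784.4, -115.9] [776.1, -100.6] 44.1 [333, 293, 40, 20, 169]
```

View pics/s9.png

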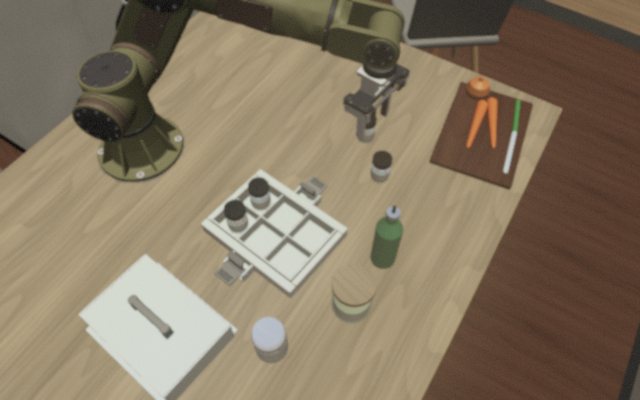

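>>> servo_tool:
  rows:
    - [0.025,0.008,0,0,0.007,0,1]
    - [0.035,0.01,-0.01,0,0.007,0,1]
    - [0.035,0.01,-0.04,0,0.007,0,1]
    - [0.035,0.01,-0.075,0,0.007,0,1]
    - [0.035,0.01,-0.11,0,0.007,0,1]
    - [0.035,0.01,-0.138,0,0.007,0,1]
    - [0.035,0.01,-0.148,0,0.007,0,1]
    - [0.035,0.01,-0.148,0,0.007,0,0]

```text
time_s: 23.92
ee_pos: [0.6382, 0.282, 0.0489]
eef_rot: [-3.137, -0.003, 3.037]
force: [-0.4, 0.2, -0.6]
grip_width: 0.0901
```

>>> servo_tool:
  rows:
    - [0,0,0,0,0,0,-1]
    - [0,0,0,0,0,0,-1]
    - [0,0,0,0,0,0,-1]
    - [0,0,0,0,0,0,-1]
    - [0,0,0,0,0,0,-1]
    - [0,0,0,0,0,0,-1]
    - [0,0,0,0,0,0,-1]
    - [0,0,0,0,0,0,-1]

```text
time_s: 24.58
ee_pos: [0.6387, 0.2826, 0.0501]
eef_rot: [-3.138, -0.001, 3.037]
force: [-0.4, 2.8, 6.9]
grip_width: 0.0538
```

>>> servo_tool:
  rows:
    - [0,0,0.02,0,0,0,-1]
    - [0,0,0.05,0,0,0,-1]
    - [-0.002,-0.007,0.085,0,0,0,-1]
    - [-0.006,-0.035,0.115,0,0,0,-1]
    - [-0.012,-0.07,0.125,0,0,0,-1]
    - [-0.018,-0.105,0.125,0,0,0,-1]
    - [-0.024,-0.14,0.125,0,0,0,-1]
    - [-0.03,-0.175,0.125,0,0,0,-1]

```text
time_s: 25.25
ee_pos: [0.6078, 0.106, 0.175]
eef_rot: [-3.137, -0.002, 3.037]
force: [0.1, -0.4, -1.8]
grip_width: 0.0534
```

>>> servo_tool:
  rows:
    - [-0.006,-0.035,0,0,0,0,-1]
    - [-0.012,-0.07,0,0,0,0,-1]
    - [-0.018,-0.105,0,0,0,0,-1]
    - [-0.024,-0.14,0,0,0,0,-1]
    - [-0.028,-0.17,0,0,0,0,-1]
    - [-0.028,-0.185,0,0,0,0,-1]
    - [-0.028,-0.185,-0.02,0,0,0,-1]
    - [-0.028,-0.185,-0.05,0,0,0,-1]

```text
time_s: 25.92
ee_pos: [0.5808, -0.0806, 0.1268]
eef_rot: [-3.137, 0.003, 3.035]
force: [1.4, 0.0, -3.2]
grip_width: 0.0538
```

>>> servo_tool:
  rows:
    - [0.001,0.002,-0.02,0,0.002,0,-1]
    - [0.001,0.003,-0.04,0,0.002,0,-1]
    - [0.001,0.003,-0.055,0,0.002,0,-1]
    - [0.001,0.003,-0.065,0,0.002,0,-1]
    - [0.001,0.003,-0.07,0,0.002,0,-1]
    - [0.001,0.003,-0.0705,0,0.002,0,-1]
    - [0.001,0.003,-0.0705,0,0.002,0,0.5]
    - [0.001,0.003,-0.0705,0,0.002,0,0.5]

```text
time_s: 26.58
ee_pos: [0.5823, -0.0777, 0.0572]
eef_rot: [-3.136, 0.002, 3.035]
force: [0.7, -0.4, 0.7]
grip_width: 0.0638
```

>>> servo_tool:
  rows:
    - [0,0,0,0,0,0,0.5]
    - [0,0,0,0,0,0,0.5]
    - [0,0,0.03,0,0,0,0.5]
    - [0.0,0.0,0.07,0,0,0,1]
    - [0,0.01,0.11,0,0,0,1]
    - [-0.002,0.04,0.14,0,0,0,1]
    - [-0.005,0.08,0.14,0,0,0,1]
    - [-0.008,0.12,0.14,0,0,0,1]

```text
time_s: 27.25
ee_pos: [0.5748, 0.0432, 0.1999]
eef_rot: [-3.137, 0.007, 3.033]
force: [1.8, -0.9, 0.5]
grip_width: 0.0935
```

>>> servo_tool:
  rows:
    - [-0.003,0.04,0,0,0,0,1]
    - [-0.008,0.08,0,0,0,0,1]
    - [-0.013,0.12,0,0,0,0,1]
    - [-0.018,0.16,0,0,0,0,1]
    - [-0.024,0.2,0,0,0,0,1]
    - [-0.03,0.24,0,0,0,0,1]
    - [-0.035,0.28,0,0,0,0,1]
    - [-0.038,0.31,0,0,0,0,1]

```text
time_s: 27.92
ee_pos: [0.5357, 0.3562, 0.2003]
eef_rot: [-3.138, 0.007, 3.035]
force: [-0.4, -0.5, 0.3]
grip_width: 0.0938
```

```bash
python3 - <<'E'
from h import *
q=snap('wrist','w10'); print(q['obs']['ee_pos'],q['obs']['eef_rot']);caps(q); print()
q=snap('top','t10'); caps(q); print()
E
```

```text
[0.53567945 0.35620793 0.20032585] [-3.13757535  0.00702863  3.03477109]
[534.7, 392.1] [535.2, 392.1] 27.2 [331, 162, 57, 58, 2546]

[750.5, 718.6] [751.1, 716.3] 30.5 [77, 144, 20, 21, 280]
[583.8, -76.4] [584.5, -77.4] 27.0 [360, 196, 20, 20, 313]
[417.1, 31.3] [417.3, 31.2] 26.8 [322, 258, 20, 21, 320]
[408.6, -56.4] [408.6, -56.9] 26.9 [355, 261, 20, 20, 326]
```

View pics/t10.png

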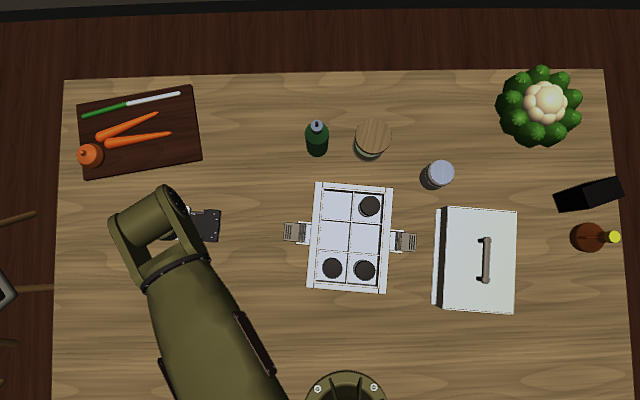

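D sits at (0.535, 0.392), and three jars are in their cells.

>>> servo_tool:
  rows:
    - [0,0.025,0,0,0.006,0,1]
    - [0,0.036,-0.01,0,0.006,0,1]
    - [0,0.036,-0.04,0,0.006,0,1]
    - [0,0.036,-0.075,0,0.006,0,1]
    - [0,0.036,-0.11,0,0.006,0,1]
    - [0,0.036,-0.138,0,0.006,0,1]
    - [0,0.036,-0.15,0,0.006,0,1]
    - [0,0.036,-0.15,0,0.006,0,0]

```text
time_s: 28.68
ee_pos: [0.5344, 0.3918, 0.0465]
eef_rot: [-3.134, -0.003, 3.037]
force: [0.3, 0.1, 0.1]
grip_width: 0.0905
```

>>> servo_tool:
  rows:
    - [0,0,0,0,0,0,-1]
    - [0,0,0,0,0,0,-1]
    - [0,0,0,0,0,0,-1]
    - [0,0,0,0,0,0,-1]
    - [0,0,0,0,0,0,-1]
    - [0,0,0,0,0,0,-1]
    - [0,0,0,0,0,0,-1]
    - [0,0,0,0,0,0,-1]

```text
time_s: 29.35
ee_pos: [0.5347, 0.392, 0.0474]
eef_rot: [-3.135, -0.002, 3.037]
force: [-1.3, -0.3, 5.9]
grip_width: 0.0539
```

>>> servo_tool:
  rows:
    - [0,0,0.02,0,0,0,-1]
    - [0,0,0.05,0,0,0,-1]
    - [0.001,-0.007,0.085,0,0,0,-1]
    - [0.005,-0.035,0.115,0,0,0,-1]
    - [0.01,-0.07,0.125,0,0,0,-1]
    - [0.016,-0.105,0.125,0,0,0,-1]
    - [0.022,-0.14,0.125,0,0,0,-1]
    - [0.028,-0.175,0.125,0,0,0,-1]

```text
time_s: 30.02
ee_pos: [0.5625, 0.2154, 0.1724]
eef_rot: [-3.134, -0.002, 3.038]
force: [0.5, -0.4, -2.6]
grip_width: 0.0538
```

>>> servo_tool:
  rows:
    - [0.006,-0.038,0,0,0,0,-1]
    - [0.012,-0.076,0,0,0,0,-1]
    - [0.018,-0.114,0,0,0,0,-1]
    - [0.024,-0.152,0,0,0,0,-1]
    - [0.03,-0.19,0,0,0,0,-1]
    - [0.031,-0.206,0,0,0,0,-1]
    - [0.031,-0.206,-0.02,0,0,0,-1]
    - [0.031,-0.206,-0.05,0,0,0,-1]

```text
time_s: 30.68
ee_pos: [0.5947, 0.008, 0.1241]
eef_rot: [-3.135, 0.002, 3.036]
force: [-0.1, 0.7, -1.4]
grip_width: 0.054
```

>>> servo_tool:
  rows:
    - [-0.002,0.002,-0.02,0,0.002,0,-1]
    - [-0.002,0.002,-0.04,0,0.002,0,-1]
    - [-0.002,0.002,-0.055,0,0.002,0,-1]
    - [-0.002,0.002,-0.065,0,0.002,0,-1]
    - [-0.002,0.002,-0.07,0,0.002,0,-1]
    - [-0.002,0.002,-0.0705,0,0.002,0,-1]
    - [-0.002,0.002,-0.0705,0,0.002,0,0.5]
    - [-0.002,0.002,-0.0705,0,0.002,0,0.5]

```text
time_s: 31.35
ee_pos: [0.5932, 0.01, 0.0545]
eef_rot: [-3.135, 0.002, 3.036]
force: [-0.3, -0.3, 0.4]
grip_width: 0.0641
```

>>> servo_tool:
  rows:
    - [0,0,0,0,0,0,0.5]
    - [0,0,0,0,0,0,0.5]
    - [0,0,0.03,0,0,0,0.5]
    - [0.0,0.0,0.07,0,0,0,1]
    - [-0.005,-0.01,0.11,0,0,0,1]
    - [-0.02,-0.04,0.14,0,0,0,1]
    - [-0.035,-0.07,0.14,0,0,0,1]
    - [-0.05,-0.105,0.14,0,0,0,1]

```text
time_s: 32.02
ee_pos: [0.5432, -0.0957, 0.1971]
eef_rot: [-3.134, 0.006, 3.037]
force: [1.0, -0.4, -0.1]
grip_width: 0.0936
```

>>> servo_tool:
  rows:
    - [-0.012,-0.038,0,0,0,0,1]
    - [-0.024,-0.076,0,0,0,0,1]
    - [-0.036,-0.114,0,0,0,0,1]
    - [-0.048,-0.152,0,0,0,0,1]
    - [-0.06,-0.19,0,0,0,0,1]
    - [-0.075,-0.23,0,0,0,0,1]
    - [-0.09,-0.255,0,0,0,0,1]
    - [-0.1,-0.26,0,0,0,0,1]

```text
time_s: 32.68
ee_pos: [0.4414, -0.3591, 0.1971]
eef_rot: [-3.133, 0.006, 3.034]
force: [1.0, -0.7, -1.1]
grip_width: 0.0938
```

```bash
python3 - <<'E'
from h import *
q=snap('top','t11'); caps(q); print(); X=cloud(q)
for b in blobs(X,.055,.075,(.2,.7,-.6,.2),80): print(*b)
for b in blobs(X,.095,.12,(.2,.6,-.6,.2),80): print(*b)
q=snap('scene','s11'); X=cloud(q)
for b in blobs(X,.055,.075,(.2,.7,-.6,.2),80): print(*b)
for b in blobs(X,.095,.12,(.2,.6,-.6,.2),80): print(*b)
q=snap('wrist','w11'); print(q['obs']['ee_pos'],q['obs']['eef_rot']);X=cloud(q)
for b in blobs(X,.055,.075,(.2,.7,-.6,.2),80): print(*b)
for b in blobs(X,.095,.12,(.2,.6,-.6,.2),80): print(*b)
for n in ['jar1','cover']:
  print(n,[(a.round(0).tolist(),round(c,2)) for a,c in look(q,n)])
E
```

```text
[752.1, 715.3] [749.7, 715.2] 31.0 [77, 144, 21, 20, 277]
[594.1, 10.4] [594.2, 10.5] 27.0 [328, 193, 20, 20, 309]
[583.7, -76.3] [584.3, -77.2] 26.9 [360, 196, 20, 20, 309]
[417.9, 31.1] [417.4, 31.3] 26.9 [322, 258, 20, 21, 319]
[408.6, -56.5] [408.8, -57.2] 26.9 [355, 261, 20, 20, 325]

[ 0.4413 -0.3586  0.0673] 0.067 [ 428.8 -379.4] [199.3 287.8] 83.0 5266 [441 205  76 108]
[0.5161 0.1093 0.0628] 0.063 [516.6 109.3] [15.6 45. ] 84.1 93 [299 224   7  17]
[ 0.4861 -0.1559  0.0633] 0.063 [ 485.3 -156.9] [15.3 44.7] 85.1 88 [396 233   6  17]
[ 0.4354 -0.4403  0.0674] 0.068 [ 435.5 -440.1] [41.4 33.2] 88.3 169 [494 250  15  13]
[ 0.383  -0.374   0.1078] 0.108 [ 382.3 -374.5] [21.  29.2] 86.7 96 [480 272  10  12]
[0.433  0.0164 0.0643] 0.063 [430.8  19.8] [52.9 24.6] 49.4 96 [249 188  21  13]
[ 0.4263 -0.0705  0.0653] 0.064 [421.5 -66.3] [54.  28.9] 52.9 98 [225 211  22  13]
[ 0.6057 -0.0071  0.0633] 0.063 [602.7  -3. ] [52.5 27.8] 29.8 87 [301 227  22  12]
[ 0.4875 -0.1577  0.0621] 0.062 [ 487.  -156.6] [17.2 46.5] 83.1 131 [227 250  18  16]
[ 0.598  -0.0944  0.0637] 0.063 [596.2 -92.
[... 247 characters left out ...]
.108 [ 430.7 -381.8] [ 22.1 125.5] 84.2 506 [127 295  43  41]
[ 0.44208766 -0.35645543  0.19721879] [-3.13401784  0.00617814  3.03462389]
[ 0.3964 -0.373   0.0687] 0.069 [ 414.1 -378.5] [198.3 258.8] 84.0 50312 [180  20 227 270]
[ 0.4056 -0.0783  0.0645] 0.064 [407.1 -72.2] [27.3 53.1] 84.4 992 [593  97  46  58]
[ 0.4838 -0.1582  0.0636] 0.064 [ 484.7 -157.3] [16.6 46.4] 83.5 880 [509 190  26  47]
[ 0.6364 -0.2758  0.0649] 0.065 [ 642.5 -272.9] [69.6 23. ] 88.7 659 [382 344  62  20]
[ 0.4238 -0.3794  0.11  ] 0.11 [ 427.3 -380.2] [ 21.7 123. ] 83.9 3163 [277 115  29 143]
jar1 [([573.0, 94.0, 639.0, 155.0], 0.6), ([550.0, 248.0, 569.0, 257.0], 0.39)]
cover [([181.0, 17.0, 407.0, 291.0], 0.61)]
```

View pics/t11.png

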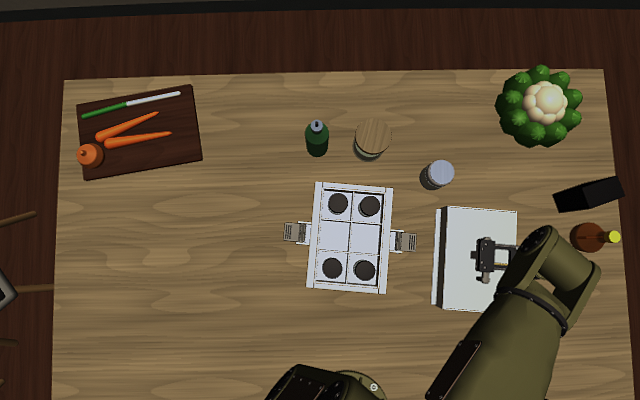

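View pics/s11.png

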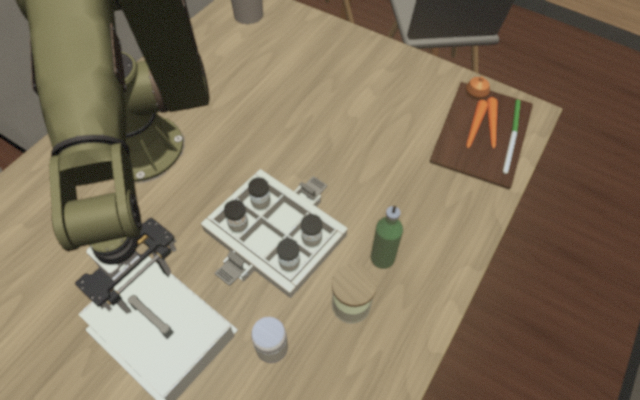

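View pics/w11.png

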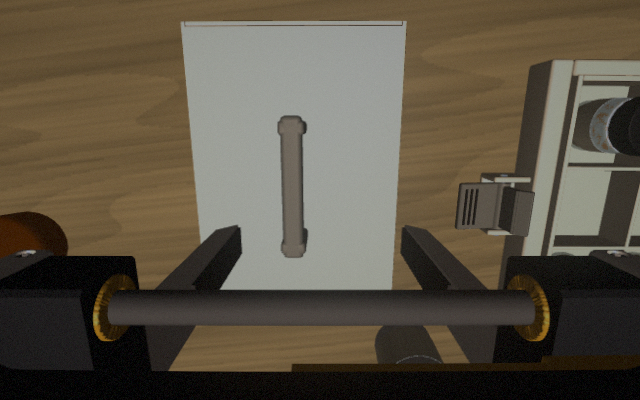

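>>> servo_tool:
  rows:
    - [-0.012,-0.0245,0,0.003,0.005,0.002,1]
    - [-0.012,-0.0245,-0.01,0.003,0.005,0.002,1]
    - [-0.012,-0.0245,-0.04,0.003,0.005,0.002,1]
    - [-0.012,-0.0245,-0.075,0.003,0.005,0.002,1]
    - [-0.012,-0.0245,-0.1,0.003,0.005,0.002,1]
    - [-0.012,-0.0245,-0.112,0.003,0.005,0.002,1]
    - [-0.012,-0.0245,-0.112,0.003,0.005,0.002,0]
    - [-0.012,-0.0245,-0.112,0.003,0.005,0.002,-1]
  newtons: 40

```text
time_s: 33.6
ee_pos: [0.4328, -0.3786, 0.0861]
eef_rot: [-3.136, 0.002, 3.041]
force: [0.2, 0.0, 0.1]
grip_width: 0.0841
```

>>> servo_tool:
  rows:
    - [0,0,0,0,0,0,-1]
    - [0,0,0,0,0,0,-1]
    - [0,0,0,0,0,0,-1]
    - [0,0,0,0,0,0,-1]
    - [0,0,0,0,0,0,-1]
    - [0,0,0,0,0,0,-1]
    - [0,0,0,0,0,0,-1]
    - [0,0,0,0,0,0,-1]

```text
time_s: 34.27
ee_pos: [0.4327, -0.3786, 0.0861]
eef_rot: [-3.136, 0.002, 3.041]
force: [0.0, 0.2, 0.7]
grip_width: 0.0309
```

>>> servo_tool:
  rows:
    - [0,0,0,0,0,0,-1]
    - [0,0,0,0,0,0,-1]
    - [0,0,0,0,0,0,-1]
    - [0,0,0,0,0,0,-1]
    - [0,0,0,0,0,0,-1]
    - [0,0,0,0,0,0,-1]
    - [0,0,0,0,0,0,-1]
    - [0,0,0,0,0,0,-1]

```text
time_s: 34.93
ee_pos: [0.4328, -0.3787, 0.0862]
eef_rot: [-3.136, 0.002, 3.041]
force: [-0.7, -1.7, -0.3]
grip_width: 0.0177
```

>>> servo_tool:
  rows:
    - [0,0,0.015,0,0,0,-1]
    - [0,0,0.035,0,0,0,-1]
    - [0,0,0.06,0,0,0,-1]
    - [0,0,0.09,0,0,0,-1]
    - [0,0.005,0.12,0,0,0,-1]
    - [0,0.02,0.14,0,0,0,-1]
    - [0.005,0.05,0.145,0,0,0,-1]
    - [0.01,0.085,0.145,0,0,0,-1]

```text
time_s: 35.6
ee_pos: [0.4427, -0.2935, 0.2323]
eef_rot: [-3.135, 0.003, 3.039]
force: [1.1, 0.4, -4.9]
grip_width: 0.0178
```

>>> servo_tool:
  rows:
    - [0.008,0.035,0,0,0,0,-1]
    - [0.016,0.07,0,0,0,0,-1]
    - [0.024,0.105,0,0,0,0,-1]
    - [0.032,0.14,0,0,0,0,-1]
    - [0.04,0.175,0,0,0,0,-1]
    - [0.05,0.21,0,0,0,0,-1]
    - [0.058,0.24,0,0,0,0,-1]
    - [0.062,0.267,0,0,0,0,-1]

```text
time_s: 36.27
ee_pos: [0.5047, -0.0242, 0.2317]
eef_rot: [-3.136, 0.002, 3.041]
force: [0.4, -0.5, -4.2]
grip_width: 0.0175
```

```bash
python3 - <<'E'
from h import *
for c in ['top','scene']:
  q=snap(c,c+'12'); X=cloud(q); print(q['obs']['ee_pos'],q['obs']['eef_rot'])
  for b in blobs(X,.2,.226,(.3,.7,-.3,.2),500): print(*b)
E
```

```text
[ 0.50465011 -0.02415113  0.23171509] [-3.13594903e+00  1.74756965e-03  3.04051919e+00]
[ 0.5503 -0.0012  0.2128] 0.213 [500.8 -23.4] [198.7 287.1] 84.1 3799 [310 174  90 121]
[ 0.4345 -0.0536  0.2129] 0.213 [436.4 -50.1] [106.2  52. ] 83.3 875 [345 250  46  26]
[ 0.50484687 -0.02072979  0.23165888] [-3.13754832e+00  1.54975715e-03  3.04227830e+00]
[ 0.533  -0.0422  0.2125] 0.213 [502.2 -19.7] [202.3 289.6] 84.2 7200 [193 140 153 112]
```

View pics/scene12.png

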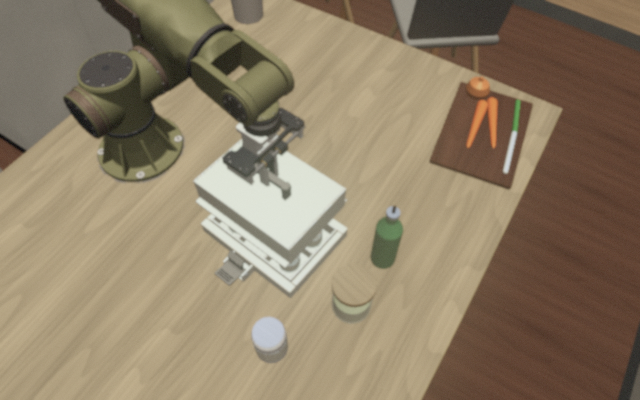

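View pics/top12.png

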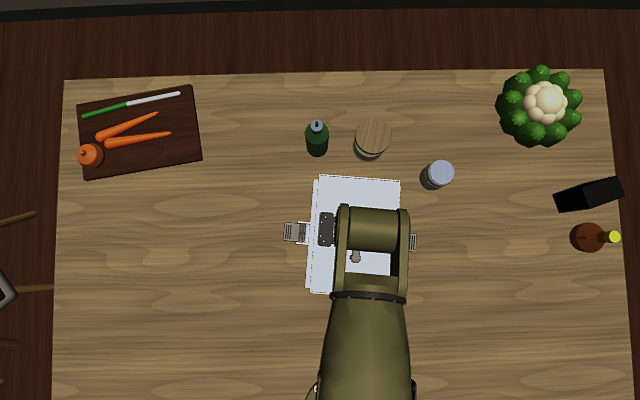

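>>> servo_tool:
  rows:
    - [0,-0.0035,-0.01,0,0,-0.006,-1]
    - [0,-0.0035,-0.03,0,0,-0.006,-1]
    - [0,-0.0035,-0.05,0,0,-0.006,-1]
    - [0,-0.0035,-0.065,0,0,-0.006,-1]
    - [0,-0.0035,-0.08,0,0,-0.006,-1]
    - [0,-0.0035,-0.085,0,0,-0.006,-1]
    - [0,-0.0035,-0.085,0,0,-0.006,-1]
    - [0,-0.0035,-0.085,0,0,-0.006,-1]

```text
time_s: 37.03
ee_pos: [0.5045, -0.027, 0.1467]
eef_rot: [-3.137, 0.001, 3.037]
force: [-0.2, 0.4, -4.0]
grip_width: 0.0175
```

>>> servo_tool:
  rows:
    - [0,0.0025,0,0,0,0,-1]
    - [0,0.0025,0,0,0,0,-1]
    - [0,0.0025,0,0,0,0,-1]
    - [0,0.0025,0,0,0,0,-1]
    - [0,0.0025,0,0,0,0,-1]
    - [0,0.0025,0,0,0,0,-1]
    - [0,0.0025,0,0,0,0,-1]
    - [0,0.0025,0,0,0,0,-1]

```text
time_s: 37.7
ee_pos: [0.5045, -0.0246, 0.1468]
eef_rot: [-3.137, 0.001, 3.037]
force: [-0.0, 0.4, -4.5]
grip_width: 0.0175
```

```bash
python3 - <<'E'
from h import *
for c in ['scene','top']:
  q=snap(c,c+'13'); X=cloud(q); print(q['obs']['ee_pos'],q['obs']['eef_rot'])
  for b in blobs(X,.115,.14,(.3,.7,-.3,.2),500): print(*b)
E
```

```text
[ 0.50449074 -0.02456709  0.14675314] [-3.13651854e+00  1.13962341e-03  3.03655871e+00]
[ 0.5313 -0.0455  0.1276] 0.128 [501.3 -24.1] [201.2 290.4] 83.9 6514 [200 162 144 109]
[ 0.5045159  -0.02455047  0.14674897] [-3.13653040e+00  1.18409262e-03  3.03659859e+00]
[ 0.5514 -0.0029  0.1279] 0.128 [500.9 -23.6] [198.1 286.5] 83.8 3269 [310 179  84 112]
```

>>> servo_tool:
  rows:
    - [0,0,-0.004,0,0,0,-1]
    - [0,0,-0.008,0,0,0,-1]
    - [0,0,-0.011,0,0,0,-1]
    - [0,0,-0.014,0,0,0,-1]
    - [0,0,-0.017,0,0,0,-1]
    - [0,0,-0.019,0,0,0,-1]
    - [0,0,-0.0205,0,0,0,-1]
    - [0,0,-0.0205,0,0,0,-1]

```text
time_s: 38.47
ee_pos: [0.5045, -0.0246, 0.1262]
eef_rot: [-3.137, 0.001, 3.037]
force: [-0.2, -0.8, -4.6]
grip_width: 0.0174
```

>>> servo_tool:
  rows:
    - [0,0,-0.001,0,0,0,-1]
    - [0,0,-0.002,0,0,0,-1]
    - [0,0,-0.002,0,0,0,-1]
    - [0,0,-0.002,0,0,0,-1]
    - [0,0,-0.002,0,0,0,-1]
    - [0,0,-0.002,0,0,0,-1]
    - [0,0,-0.002,0,0,0,-1]
    - [0,0,-0.002,0,0,0,-1]

```text
time_s: 39.13
ee_pos: [0.5047, -0.0246, 0.1261]
eef_rot: [-3.136, 0.002, 3.037]
force: [-10.5, 0.6, 17.3]
grip_width: 0.0179
```

>>> servo_tool:
  rows:
    - [0,0,0,0,0,0,-1]
    - [0,0,0,0,0,0,-0.5]
    - [0,0,0,0,0,0,0.3]
    - [0,0,0,0,0,0,0.3]
    - [0,0,0,0,0,0,0.3]
    - [0,0,0.02,0,0,0,0.3]
    - [0,0,0.05,0,0,0,0.3]
    - [0,0,0.085,0,0,0,0.3]

```text
time_s: 39.8
ee_pos: [0.504, -0.0245, 0.2109]
eef_rot: [-3.136, -0.001, 3.037]
force: [-0.2, -0.6, -0.7]
grip_width: 0.0591
```

```bash
python3 - <<'E'
from h import *
for c in ['scene','top','wrist']:
  q=snap(c,c+'14'); X=cloud(q); print(q['obs']['ee_pos'],q['obs']['eef_rot'])
  for b in blobs(X,.095,.12,(.3,.7,-.3,.2),500): print(*b)
  for b in blobs(X,.137,.155,(.3,.7,-.2,.2),100): print(*b)
  m=(X[...,2]>.095)&(X[...,2]<.12)&(abs(X[...,0]-.5)<.16)&(abs(X[...,1]+.02)<.12)
  P=X[m]; A=np.c_[P[:,:2]-[.5,-.0235],np.ones(len(P))]; print(np.linalg.lstsq(A,P[:,2],rcond=None)[0])
E
```

```text
[ 0.503969   -0.02451286  0.2109019 ] [-3.13645317e+00 -6.18956339e-04  3.03664031e+00]
[ 0.5222 -0.0393  0.107 ] 0.107 [502.4 -24.2] [200.6 289.8] 84.0 7248 [201 167 143 108]
[ 0.6706 -0.2733  0.1063] 0.107 [ 668.9 -270.7] [58.5 61.9] 89.7 722 [251 317  35  33]
[ 0.5187 -0.0283  0.1477] 0.148 [506.2 -24.8] [ 22.1 117.9] 83.8 309 [250 191  43  29]
[-0.00125659  0.00496516  0.10707677]
[ 0.50646364 -0.02477355  0.21877333] [-3.13631161  0.00997688  3.03672969]
[0.5464 0.0012 0.1073] 0.107 [501.6 -23.8] [198.5 286.5] 83.9 2963 [311 180  82 110]
[ 0.4311 -0.0631  0.1072] 0.107 [433.3 -59.8] [112.1  54. ] 83.3 791 [345 250  43  24]
[ 5.57951248e-04 -1.04287341e-04  1.07279425e-01]
[ 0.50657927 -0.02479524  0.2160689 ] [-3.13630045  0.01048986  3.03668321]
[ 0.4547 -0.0184  0.1087] 0.109 [478.6 -20.9] [198.7 242.5] 84.0 51738 [201  19 244 271]
[ 0.6411 -0.0331  0.1087] 0.109 [640.4 -38.9] [169.2   5.1] 83.6 549 [238 326 167   4]
[ 0.4967 -0.0236  0.1502] 0.15 [500.  -23.8] [ 21.9 122.1] 83.7 3569 [307 122  29 152]
[1.56440968e-05 1.06297246e-03 1.08706083e-01]
```

View pics/scene14.png

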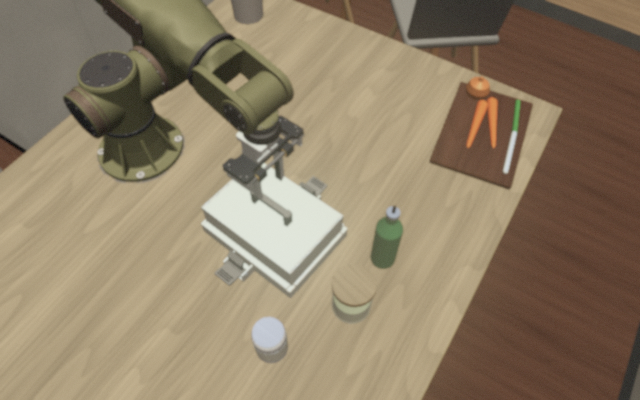

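View pics/wrist14.png

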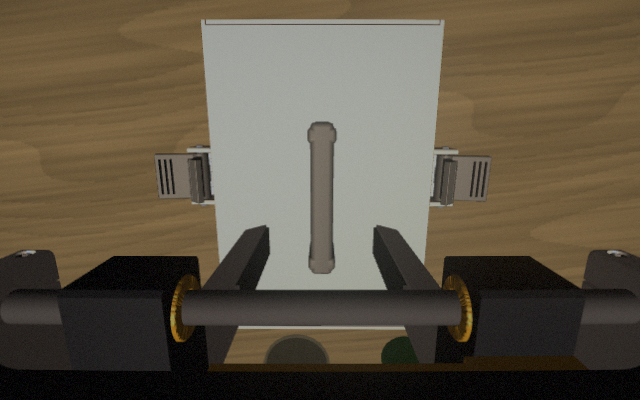

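>>> servo_tool:
  rows:
    - [0.002,0.03,0,0,0.01,-0.005,-1]
    - [0.005,0.07,0,0,0.01,-0.005,-1]
    - [0.008,0.11,0,0,0.01,-0.005,-1]
    - [0.011,0.145,0,0,0.01,-0.005,-1]
    - [0.0135,0.17,-0.01,0,0.01,-0.005,-1]
    - [0.0135,0.17,-0.04,0,0.01,-0.005,-1]
    - [0.0135,0.17,-0.075,0,0.01,-0.005,-1]
    - [0.0135,0.17,-0.1,0,0.01,-0.005,-1]
  newtons: 20

```text
time_s: 40.62
ee_pos: [0.5177, 0.1456, 0.1095]
eef_rot: [-3.134, -0.006, 3.033]
force: [0.1, 1.0, -0.1]
grip_width: 0.0115
```

>>> servo_tool:
  rows:
    - [0,0,-0.02,0,0,0,-1]
    - [0,0,-0.04,0,0,0,-1]
    - [0,0,-0.055,0,0,0,-1]
    - [0,0,-0.06,0,0,0,-1]
    - [0,0,-0.06,0,0,0,-1]
    - [0,0,-0.06,0,0,0,-1]
    - [0,0,-0.06,0,0,0,-1]
    - [0,0,-0.06,0,0,0,-1]

```text
time_s: 41.28
ee_pos: [0.5182, 0.1457, 0.0504]
eef_rot: [-3.135, -0.005, 3.033]
force: [-0.8, -0.2, -0.2]
grip_width: 0.0004
```

```bash
python3 - <<'E'
from h import *
q=snap('wrist','w15'); print(q['obs']['ee_pos'],q['obs']['eef_rot'],q['obs']['force'])
E
```

```text
[0.51819177 0.14568535 0.05041122] [-3.13471497 -0.0045925   3.03276517] [-0.7657789  -0.19509087 -0.22798775]
```

View pics/w15.png

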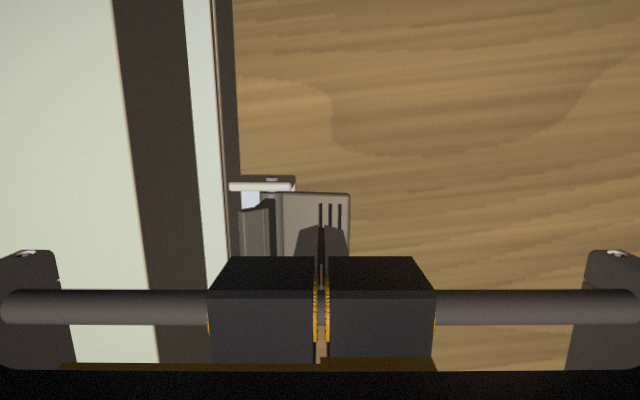

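>>> servo_tool:
  rows:
    - [-0.001,-0.008,0.002,0,0,0,-1]
    - [-0.002,-0.016,0.002,0,0,0,-1]
    - [-0.002,-0.022,0.002,0,0,0,-1]
    - [-0.003,-0.027,0.002,0,0,0,-1]
    - [-0.004,-0.032,0.002,0,0,0,-1]
    - [-0.004,-0.036,0.002,0,0,0,-1]
    - [-0.004,-0.039,0.002,0,0,0,-1]
    - [-0.004,-0.039,0.002,0,0,0,-1]

```text
time_s: 42.0
ee_pos: [0.5141, 0.106, 0.0522]
eef_rot: [-3.134, -0.005, 3.032]
force: [-0.1, -0.2, 0.1]
grip_width: 0.0007
```

```bash
python3 - <<'E'
from h import *
q=snap('wrist','w16'); print(q['obs']['ee_pos'],q['obs']['eef_rot'],q['obs']['force'])
E
```

```text
[0.51408499 0.10596507 0.05221853] [-3.13433987 -0.00493958  3.0322229 ] [-0.12247732 -0.19522161  0.10608534]
```

View pics/w16.png

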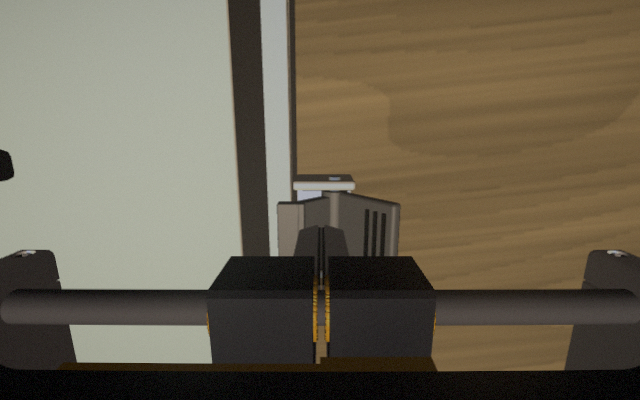

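>>> servo_tool:
  rows:
    - [0,0,0.03,0,0,0,-1]
    - [0,0,0.07,0,0,0,-1]
    - [0,0,0.11,0,0,0,-1]
    - [-0.002,-0.02,0.14,0,0,0,-1]
    - [-0.006,-0.055,0.15,0,0,0,-1]
    - [-0.01,-0.095,0.15,0,0,0,-1]
    - [-0.014,-0.135,0.15,0,0,0,-1]
    - [-0.018,-0.175,0.15,0,0,0,-1]

```text
time_s: 42.72
ee_pos: [0.4957, -0.0701, 0.2026]
eef_rot: [-3.134, -0.004, 3.033]
force: [1.2, -0.5, -1.0]
grip_width: 0.0006
```

>>> servo_tool:
  rows:
    - [-0.004,-0.035,0,0,0,0,-1]
    - [-0.008,-0.075,0,0,0,0,-1]
    - [-0.012,-0.11,0,0,0,0,-1]
    - [-0.014,-0.124,-0.02,0,0,0,-1]
    - [-0.014,-0.124,-0.05,0,0,0,-1]
    - [-0.014,-0.124,-0.08,0,0,0,-1]
    - [-0.014,-0.124,-0.1,0,0,0,-1]
    - [-0.014,-0.124,-0.1,0,0,0,-1]

```text
time_s: 43.38
ee_pos: [0.4798, -0.1933, 0.0987]
eef_rot: [-3.136, -0.01, 3.033]
force: [0.0, -0.2, -0.9]
grip_width: 0.0004
```

>>> servo_tool:
  rows:
    - [0.002,0,-0.015,0,-0.01,0,-1]
    - [0.002,0,-0.03,0,-0.01,0,-1]
    - [0.002,0,-0.042,0,-0.01,0,-1]
    - [0.002,0,-0.047,0,-0.01,0,-1]
    - [0.002,0,-0.047,0,-0.01,0,-1]
    - [0.002,0,-0.047,0,-0.01,0,-1]
    - [0.002,0,-0.047,0,-0.01,0,-1]
    - [0.002,0,-0.047,0,-0.01,0,-1]

```text
time_s: 44.05
ee_pos: [0.4823, -0.1934, 0.0527]
eef_rot: [-3.137, 0.001, 3.033]
force: [-0.8, 0.2, 0.1]
grip_width: -0.0
```

>>> servo_tool:
  rows:
    - [0.001,0.008,0,0,0,0,-1]
    - [0.002,0.016,0,0,0,0,-1]
    - [0.002,0.022,0,0,0,0,-1]
    - [0.003,0.027,0,0,0,0,-1]
    - [0.004,0.032,0,0,0,0,-1]
    - [0.004,0.036,0,0,0,0,-1]
    - [0.004,0.0385,0,0,0,0,-1]
    - [0.004,0.0385,0,0,0,0,-1]

```text
time_s: 44.72
ee_pos: [0.4863, -0.1542, 0.0526]
eef_rot: [-3.137, 0.001, 3.034]
force: [-0.0, -0.2, 0.3]
grip_width: 0.0006
```

```bash
python3 - <<'E'
from h import *
q=snap('wrist','w17'); print(q['obs']['ee_pos'],q['obs']['eef_rot'],q['obs']['force'])
E
```

```text
[ 0.48625431 -0.15424802  0.05258829] [-3.13739914e+00  5.32273353e-04  3.03376253e+00] [-0.04504579 -0.16438168  0.2910554 ]
```

View pics/w17.png

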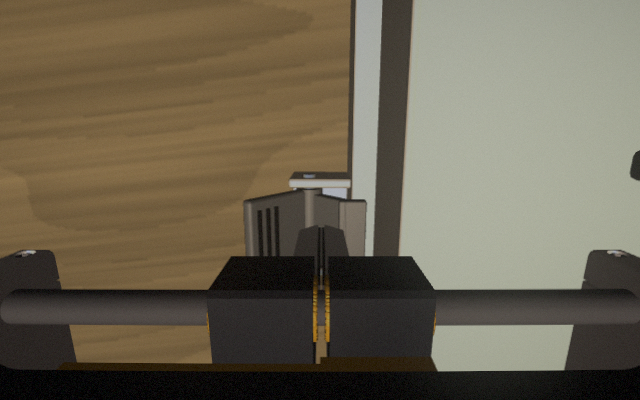

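Shut too. I'll lift straight up, move clear, and do the final check.

>>> servo_tool:
  rows:
    - [0,0,0.03,0,0,0,-1]
    - [0,0,0.07,0,0,0,-1]
    - [0,0,0.11,0,0,0,-1]
    - [-0.01,-0.02,0.14,0,0,0,-1]
    - [-0.02,-0.055,0.16,0,0,0,-1]
    - [-0.03,-0.09,0.16,0,0,0,-1]
    - [-0.04,-0.125,0.16,0,0,0,-1]
    - [-0.05,-0.16,0.16,0,0,0,-1]

```text
time_s: 45.43
ee_pos: [0.4355, -0.3163, 0.2131]
eef_rot: [-3.137, 0.001, 3.034]
force: [-0.3, -0.2, 0.3]
grip_width: 0.0007
```

```bash
python3 - <<'E'
from h import *
for c in ['scene','top']:
  q=snap(c,c+'18'); X=cloud(q)
  print(q['obs']['ee_pos'])
  for b in blobs(X,.095,.12,(.3,.7,-.3,.2),300): print(*b)
  m=(X[...,2]>.095)&(X[...,2]<.12)&(abs(X[...,0]-.5)<.16)&(abs(X[...,1]+.02)<.12)
  P=X[m]; A=np.c_[P[:,:2]-[.5,-.0235],np.ones(len(P))]; print(np.linalg.lstsq(A,P[:,2],rcond=None)[0])
  i=q['image'][130:300,180:450]; cv2.imwrite(f'pics/{c}18c.png',cv2.resize(cv2.cvtColor(i,cv2.COLOR_RGB2BGR),None,fx=2.9,fy=2.9))
E
```

```text
[ 0.43549633 -0.31629744  0.21309826]
[ 0.511  -0.0317  0.107 ] 0.107 [502.4 -24.4] [201.7 289.8] 83.5 7982 [201 158 143 118]
[ 0.6706 -0.2733  0.1064] 0.107 [ 668.7 -271. ] [62.3 57.8] 0.1 723 [251 317  35  33]
[-0.00120809  0.00323035  0.10706651]
[ 0.4337042  -0.32111092  0.212608  ]
[ 0.6671 -0.2698  0.1064] 0.107 [ 666.5 -269.7] [60.8 64.9] 88.0 498 [428 161  24  25]
[ 0.4992 -0.0232  0.1073] 0.107 [501.6 -23.8] [198.6 287.5] 83.9 7650 [311 180  82 114]
[ 0.00076844 -0.00071227  0.10729962]
```

View pics/scene18c.png

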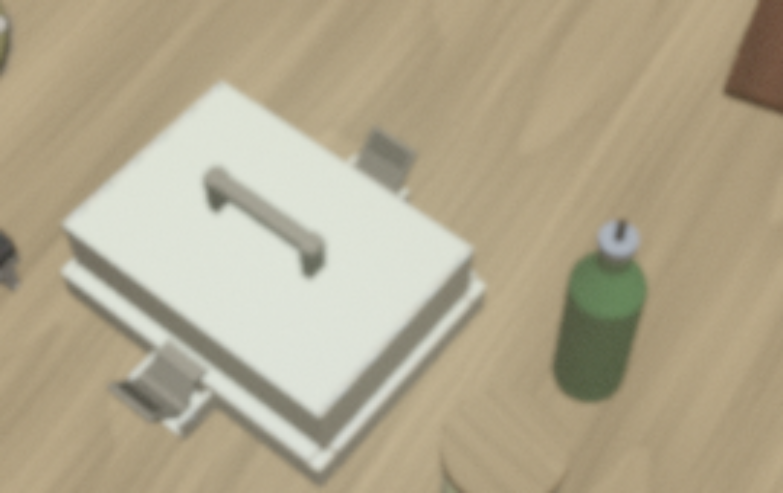

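View pics/top18.png

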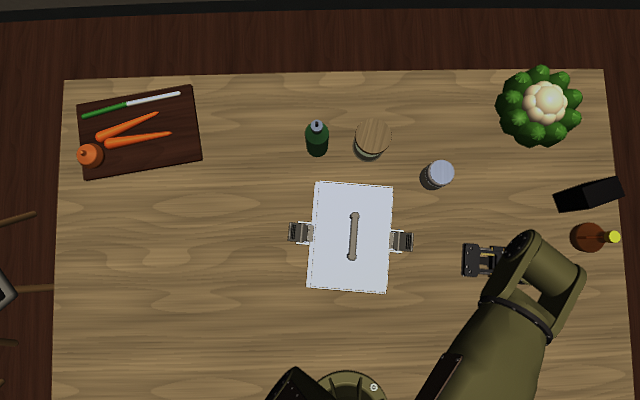

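>>> servo_tool:
  rows:
    - [0,0,0,0,0,0,-1]
    - [0,0,0,0,0,0,-1]
    - [0,0,0,0,0,0,-1]
    - [0,0,0,0,0,0,-1]
    - [0,0,0,0,0,0,-1]
    - [0,0,0,0,0,0,-1]
    - [0,0,0,0,0,0,-1]
    - [0,0,0,0,0,0,-1]

```text
time_s: 46.2
ee_pos: [0.4347, -0.3183, 0.2124]
eef_rot: [-3.137, 0.0, 3.03]
force: [0.0, -0.6, -0.1]
grip_width: 0.0007
```

```bash
python3 -c "
from station import hand_in
print(hand_in())"
```

```text
the job is handed in; nothing more can be done
None
```

The job is done and handed in at about 46 s. I opened both catches, set the cover on the worktop, and stood the four jars in the four corner cells. I then refitted the cover and snapped both catches shut. I saw only four jars: none of the top, scene or wrist pictures showed a fifth.

The last checks before hand-in:
- **Cover:** it lies within about 1 mm of where it was at the start. Its top measures 107 mm high, which means fully down, and it is level within 0.004 rad.
- **Catches:** both paddles look raised and both claws look over the lips, as at the start. I judged this from the pictures, since the joint angles cannot be read directly.
- **Jars:** they were last measured before the cover went on, each within about 2 mm of its cell centre and upright. They cannot be seen under the cover.
- **Bystanders:** the tin measures within about 2 mm of its starting place. The canister and oil bottle look unmoved in the pictures; I did not re-measure them at the end.

No check failed, and I saw nothing knocked aside during the run. The only disagreement was 1–3 mm between the cameras, about the stated calibration accuracy.

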